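Fetch the hemmed-in porcelain jar for weighing and tidy the bottle rack

TASK

The low jar is hemmed in between two bottles in the rack: stand both bottles aside in the shallow steel tray, then set the low jar gently on the middle of the balance's round pan. After that put the bottles back upright in the rack, the tall slim one right against the rack's closed end (the end away from the divider) and the stout one right next to it, and slide the divider up against the stout one so that they cannot topple. Let no container fall over, and leave the brush pot where it stands.

Things in the scene. Friction and masses are not known exactly. Their poses are not given: they have to be found in the camera images.
- rack: Fixed grey open rack, one straight lane along its y, turned up to 0.2 rad: outside 70 (x) x 250 (y) x 40 mm high, walls 5 mm, floor top at z = 5 mm. Origin on the work surface; the lane spans x = -30..30 mm, from the closed end's inner face at y = -115 mm to y = +125 mm. At the start the low jar is in it with a bottle on either side (which is on which side varies).
- divider (a joint): Aluminium plate across the lane, 4 mm thick, top at z = 47 mm; slides along it with 1.5 N friction and stays where left. 0 = farthest from the closed end; grows (m) towards it, to 0.130. Black grip tab on the side away from the bottles: centre 18 mm in rack +y from divider_face, 30 (x) x 14 (y) mm, z = 47 to 81 mm; can be pinched across rack x.
- divider_face (a point): Centre line of the divider's face that looks to the closed end and the bottles, 27 mm above the work surface; its axes are the rack's. At rack y = 90 mm minus the joint value.
- slim_bottle: Loose tall slim white bottle with a narrow grey cap, upright: body 40 mm in diameter, straight up to 76 mm, cap 24 mm in diameter, 100 mm tall overall, about 0.12 kg. Origin at the centre of its underside, z up.
- stout_bottle: Loose stout white bottle with a grey lid as wide as itself, upright: 52 mm in diameter, 80 mm tall, sides straight (but for a shallow groove at 57 mm), about 0.18 kg. Origin at the centre of its underside, z up.
- low_jar: Loose low white jar with a white lid, in the rack between the two bottles: 46 mm in diameter, 34 mm tall, about 0.09 kg. Its top is level with the rack's walls, so it can be gripped only along the lane, once both bottles are out. Origin at the centre of its underside, z up.
- side_tray: Fixed shallow steel tray, empty: outside 100 (x) x 190 (y) mm, rim 12 mm high and 4 mm thick, floor 4 mm thick. Origin under its centre at the work surface. Room for both bottles side by side along its y. Left or right of the robot's front.
- balance: Fixed white laboratory balance, about 145 x 130 x 34 mm, with a round steel pan 96 mm in diameter whose top is 48 mm above the work surface. Origin on the pan's axis, at the work surface; the display lies towards -x. On the other side from the tray.
- brush_pot: Loose white ceramic pot of brushes, 72 mm in diameter, 80 mm tall, brushes up to 170 mm: a bystander at the +y end of the rack. Origin at the centre of its underside.
There are look-alikes about, which are no part of the job. Leave any orange or purple look-alike of the slim_bottle alone.

How it is judged (in metres and radians):
On the way, in this order (a step that is already met when the one before it is completed fails the run):
1. both bottles stand upright and released in the side tray, the low jar still in its place in the rack (x of slim_bottle in the frame of side_tray between -0.045 and 0.045 m and y of slim_bottle in the frame of side_tray between -0.09 and 0.09 m and z of each of slim_bottle, stout_bottle in the frame of side_tray below 0.01 m and contact force between the fingers and slim_bottle below 0.3 N and angle between each of slim_bottle, stout_bottle's own z axis and vertical below 0.12 rad and linear speed of each of slim_bottle, stout_bottle below 0.02 m/s and x of stout_bottle in the frame of side_tray between -0.045 and 0.045 m and y of stout_bottle in the frame of side_tray between -0.09 and 0.09 m and contact force between the fingers and stout_bottle below 0.3 N and distance of low_jar from where it was at the start of the episode below 0.03 m), for 0.2 s.
2. the low jar stands released on the middle of the balance's pan while both bottles are still in the tray (horizontal distance between low_jar and balance below 0.015 m and z of low_jar in the frame of balance between 0.042 and 0.054 m and contact force between the fingers and low_jar below 0.3 N and angle between each of low_jar, slim_bottle, stout_bottle's own z axis and vertical below 0.12 rad and linear speed of each of low_jar, slim_bottle, stout_bottle below 0.02 m/s and x of slim_bottle in the frame of side_tray between -0.045 and 0.045 m and y of slim_bottle in the frame of side_tray between -0.09 and 0.09 m and z of each of slim_bottle, stout_bottle in the frame of side_tray below 0.01 m and contact force between the fingers and slim_bottle below 0.3 N and x of stout_bottle in the frame of side_tray between -0.045 and 0.045 m and y of stout_bottle in the frame of side_tray between -0.09 and 0.09 m and contact force between the fingers and stout_bottle below 0.3 N), for 0.2 s.
At the end, for the whole second after the job is handed in: Low jar upright on the pan, within 15 mm of its centre; both bottles upright on the rack's floor, the slim one at most 15 mm from the closed end, the stout one at most 15 mm from the slim one, and the divider at most 15 mm from the stout one; all released and at rest (horizontal distance between low_jar and balance below 0.015 m and z of low_jar in the frame of balance between 0.042 and 0.054 m and contact force between the fingers and low_jar below 0.3 N and angle between each of low_jar, slim_bottle, stout_bottle's own z axis and vertical below 0.12 rad and linear speed of each of low_jar, slim_bottle, stout_bottle below 0.02 m/s and x of slim_bottle in the frame of rack between -0.013 and 0.013 m and z of slim_bottle in the frame of rack between 0 and 0.01 m and x of stout_bottle in the frame of rack between -0.013 and 0.013 m and z of stout_bottle in the frame of rack between 0 and 0.01 m and y of slim_bottle in the frame of rack below -0.08 m and horizontal distance between slim_bottle and stout_bottle below 0.061 m and y of stout_bottle in the frame of divider_face above -0.041 m and velocity of joint divider between -0.01 and 0.01 m/s); the robot touches nothing.
It fails at once if a container falls over (angle between any of slim_bottle, stout_bottle, low_jar's own z axis and vertical above 0.7 rad).
It fails at once if the low jar is banged down on the balance (more than 40 N) (contact force between low_jar and balance above 40 N).
It fails at once if the brush pot is disturbed (moved more than 20 mm) (distance of brush_pot from where it was at the start of the episode above 0.02 m).
It also fails if it takes over 141 s, if anything falls off the work surface, if the arm or the gripper's body presses on something with over 40 N, if the wrist force passes 120 N, or if a joint passes its speed limit or range.

ROBOT

A 6-joint arm with a two-finger parallel gripper is mounted at the origin on the work surface. World frame = base frame: x ahead of the robot, y to its left, z up, the work surface at z = 0. Lengths are in m, angles in degrees, forces in N, time in s.
With the tool pointing down it reaches from about 0.4 to 0.825 m from the base axis. Payload 7 kg.
Tool frame: the origin (TCP) lies midway between the tips of the shut fingers; the grasp point (between the pads) lies 19 mm behind it; z points along the fingers, y is the line along which they close (so a half turn about z gives the same grasp; the last joint's range is limited). The gripper opens to 88 mm and grips with 3 to 60 N. Pads are 19 mm wide; open, the fingers measure 130 mm over their backs; the gripper's body (78 mm by 193 mm) begins 47 mm behind the grasp point.
Start: joints at [-60.098, 20.546, 0.682, 0, -70.136, -16.507], TCP at [0.156, -0.657, 0.227] pointing down, gripper open.
Joint ranges: [-176.03, 176.03], [-82.01, 121.73], [-58.28, 71.71], [-173.87, 95.51], [-174.79, -0.11], [-173.66, 173.66]. Speed limits (degrees/s): [136.94, 136.94, 172.46, 180, 180, 180].

INTERFACE

Orientations are given as [roll, pitch, yaw] about the fixed x, y, z axes, in that order (R = Rz(yaw) Ry(pitch) Rx(roll)).
In Python, from plant import ctrl gives the robot as it stands. The module is installed in compiled form; this text tells all that it offers.
- The arm moves only by the tool play_rows, never from a script. Its argument "commands" is a list that holds one entry, the list of rows, each a list of 7 numbers: the turn, a rotation vector about the tool's x, y, z in rad, then the shift along the tool's x, y, z in cm, then the finger opening in cm, from 0 to 8.76. In form: [[[ax, ay, az, x, y, z, grip], ...]]. A call has 1 to 8 rows; each row is the pose to reach, as a shift and turn from the pose commanded when the call began, along the tool's axes at that moment; what a row does not reach only later rows make up. A row lasts 1/12 s, in which the tool goes at most 41.7 mm and 7.16 degrees, less where a joint would pass 70% of its speed; a pose out of reach is approached as far as the arm can. A call with a gripper value outside its range is refused whole. The fingers move at their own pace and stop on an object; the grip force is fixed at half the most. Time passes only in rows, so rows that repeat a pose let the fingers close. It gives the time, the measured TCP pose, the force, the opening and the grip force at its end, in the units of the state.
- ctrl.get_obs(): the state, without advancing time (a new reading comes with each control period).
- ctrl.snapshot(name): name is "scene" or "top"; returns a dict with "color" (384x512x3 uint8, red, green, blue), "camera_matrix" (3x3 intrinsics, pixels), "k1" (the pictures are not rectified: a ray, as slopes to the right and down, at radius r is drawn at 1 + k1 r^2 times it, then the intrinsics apply), "origin" and "rotation" of the camera in the world. Camera axes: x right, y down, z forward; pixel columns grow to the right and rows downward; lengths in m; the calibration is good to about 2 mm. A picture is of the moment at which its call begins. There is no depth.
- ctrl.close_job(): hands the job in; it is judged then, once.
Trained networks look in a picture, given as the dict that the camera call returned (one of the last four; its "shot" number tells which), for a name from the list of things; names that differ only in an ending like _2 or _b are one class to them, and where a whole thing is asked for, a point or a joint stands for the part that bears it (a point fixed in the world has none). Each returns a list of dicts, best first, with "conf" (0 to 1); they miss things now and then, are a little off and sometimes report something else, mostly with a low value. They report only what shows in the picture. A call takes as long as a camera call. They do not tell look-alikes from the thing itself.
- ctrl.find_in(picture, name): "bbox" ([left, top, width, height] in pixels, round what is visible of it).
The state is a dict: "clock": time; "joint_pos": joint angles; "qvel": joint speeds; "tau": joint torques, N m; "tool_pos": TCP position; "orientation": TCP orientation; "force": force on the tool from outside, world axes, zero at the start; "moment": the same for the moment, N m; "opening": finger opening in m; "gripper_force": force on a finger pad.
Only numpy, scipy, OpenCV 4.12 (cv2) and the standard library are available. Lean on these libraries where they do the work, as an engineer would, in place of code of your own. Each camera call takes 0.05 s, during which the arm holds its last target. There are 200 camera calls.

## Working session

There is one attempt and no reset: what is moved stays moved. The work goes in short steps, Python scripts to look and compute and a tool call to move; the robot and the scene stay as the last step left them, time stands still between calls to the robot, and variables do not carry over. Pictures are saved under pics/ and viewed, at most 14 in all, crops included, and the job is handed in when it is done.

Besides the shell and the picture viewer there is one more tool, called after ">>>" as name([rows], argument=value, ...), one row to a line, values as JSON. play_rows: Moves the arm, as the interface text tells. Its arguments: {"type":"object","properties":{"commands":{"type":"array","items":{"type":"array","items":{"type":"array","items":{"type":"number"}}}}},"required":["commands"]}

```bash
mkdir -p pics; python3 - <<'E'
from plant import ctrl
import cv2
print(ctrl.get_obs())
for n in("scene","top"):
    s=ctrl.snapshot(n)
    cv2.imwrite(f"pics/{n}0.png",cv2.resize(s["color"][:,:,::-1],(800,600),interpolation=cv2.INTER_CUBIC))
    print(n,s["camera_matrix"].tolist(),s["k1"],s["origin"],s["rotation"].tolist())
    for k in["rack","divider","slim_bottle","stout_bottle","low_jar","side_tray","balance","brush_pot"]:
        print(k,[([round(v) for v in d["bbox"]],round(d["conf"],2)) for d in ctrl.find_in(s,k)])
E
```

```text
{'clock': 0.0, 'joint_pos': array([-6.00987838e+01,  2.05898045e+01,  6.34483338e-01, -2.02594827e-02,
       -7.01361013e+01, -1.65072868e+01]), 'qvel': array([ 0.04598702, -0.09910263,  0.02457953,  0.02506175,  0.00638664,
       -0.04665832]), 'tau': array([ 4.10204939e-04, -5.82716310e+01,  2.93055224e+01,  6.99775949e+00,
        6.83968668e-03, -1.55963507e-04]), 'tool_pos': array([ 0.15622733, -0.65617162,  0.22564605]), 'orientation': array([ 1.79906934e+02, -7.71862521e-03, -1.66612963e+02]), 'force': array([-0.90515512, -0.03155364,  0.15159143]), 'moment': array([-0.00640011, -0.03580739, -0.02250407]), 'gripper_force': 0.0, 'opening': 0.0874654590951572}
scene [[373.631748177486, 0.0, 246.78470390246872], [0.0, 373.631748177486, 189.5589113500975], [0.0, 0.0, 1.0]] -0.10095372624323938 [0.8578174  0.55353662 0.44960026] [-121.89395971282778, -1.0971749706659684, 147.79720847639706]
rack [([129, 176, 100, 78], 0.57)]
divider [([193, 204, 24, 31], 0.62)]
slim_bottle [([144, 155, 22, 44], 0.8), ([171, 135, 16, 41], 0.76), ([126, 144, 22, 37], 0.62)]
stout_bottle [([167, 179, 36, 49], 0.6)]
low_jar [([156, 190, 11, 21], 0.56)]
side_tray [([200, 138, 65, 42], 0.86)]
balance [([300, 208, 107, 77], 0.73), ([142, 155, 23, 42], 0.39)]
brush_pot [([286, 236, 57, 121], 0.61)]
top [[481.9173979467339, 0.0, 261.5299063620864], [0.0, 481.9173979467339, 193.87603800502612], [0.0, 0.0, 1.0]] 0.03646235866294286 [0.45601366 0.01588558 1.2593077 ] [-176.49538703971635, 1.2491149828473682, -90.01946290509224]
rack [([243, 131, 98, 39], 0.81)]
divider [([298, 138, 12, 22], 0.25)]
slim_bottle [([355, 133, 16, 19], 0.85), ([354, 172, 21, 18], 0.71), ([319, 138, 16, 14], 0.61)]
stout_bottle [([275, 136, 17, 25], 0.75)]
low_jar [([298, 139, 12, 18], 0.86)]
side_tray [([320, 212, 76, 49], 0.82)]
balance [([166, 209, 54, 66], 0.61)]
brush_pot [([129, 153, 38, 27], 0.56)]
```

View pics/scene0.png

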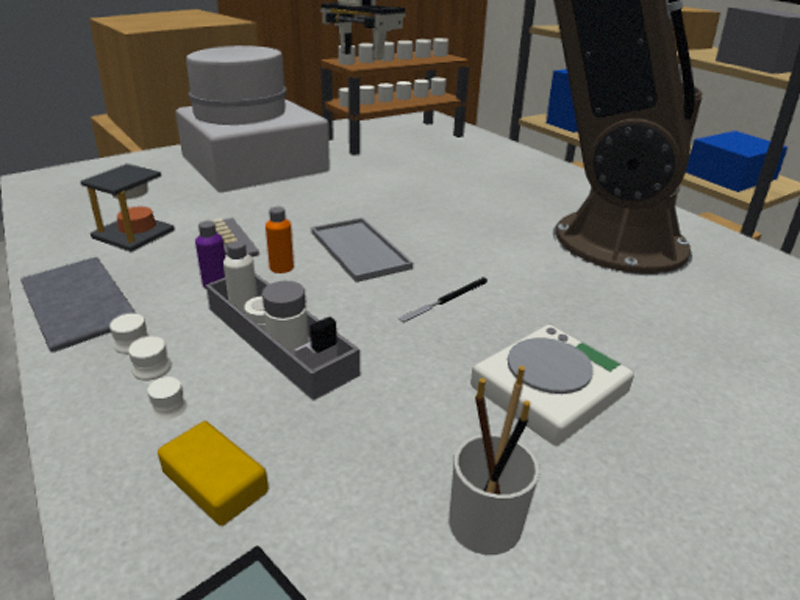

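View pics/top0.png

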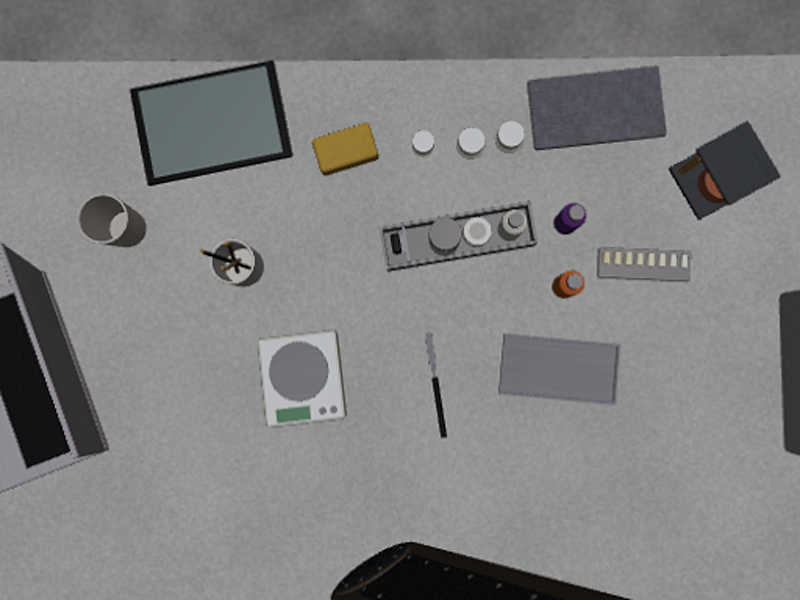

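The scene picture shows slim white at (240,275), the jar at (258,305), the stout bottle at (285,315) and the divider tab at (322,335). In the top view the closed end is on the right (-y): slim (513,220), jar (477,231), stout (445,235), tab (397,243), tray (560,368), pan (299,371). Next I'll fit the poses with model wireframes in both views.

```bash
cat > h.py <<'E'
import numpy as np, cv2
from scipy.optimize import minimize
from scipy.spatial.transform import Rotation as Ro
def Rm(r): return Ro.from_euler("xyz",r,degrees=True).as_matrix() if np.size(r)==3 else np.array(r)
def proj(P,s):
    p=(np.atleast_2d(P)-s["origin"])@Rm(s["rotation"]); a=p[:,:2]/p[:,2:]
    a=a*(1+s["k1"]*(a**2).sum(1,keepdims=True)); K=np.array(s["camera_matrix"]); return a@K[:2,:2].T+K[:2,2]
def unproj(uv,z,s):
    K=np.array(s["camera_matrix"]); d=(np.array(uv,float)-K[:2,2])/K[0,0]; a=d.copy()
    for _ in range(20): a=d/(1+s["k1"]*(a@a))
    r=Rm(s["rotation"])@np.r_[a,1]; return (s["origin"]+r*(z-s["origin"][2])/r[2])[:2]
def rect(x0,x1,y0,y1,z,n=60):
    c=np.array([[x0,y0],[x1,y0],[x1,y1],[x0,y1],[x0,y0]]); t=np.linspace(0,1,n,endpoint=False)[:,None]
    return np.vstack([np.c_[c[i]+(c[i+1]-c[i])*t,np.full(n,z)] for i in range(4)])
def circ(r,z,n=80):
    t=np.arange(n)*2*np.pi/n; return np.c_[r*np.cos(t),r*np.sin(t),np.full(n,z)]
M={"rack":np.vstack([rect(-.035,.035,-.12,.13,.04,100),rect(-.03,.03,-.115,.125,.04,100)]),
 "side_tray":rect(-.05,.05,-.095,.095,.012),"balance":circ(.048,.048),
 "slim":circ(.012,.100),"stout":circ(.026,.080),"jar":circ(.023,.034),"tab":rect(-.015,.015,-.007,.007,.081)}
def place(m,p,z0=0):
    a=p[2] if len(p)>2 else 0; c,s=np.cos(a),np.sin(a)
    return np.c_[m[:,0]*c-m[:,1]*s+p[0],m[:,0]*s+m[:,1]*c+p[1],m[:,2]+z0]
def grad(s,sig=0.8):
    g=cv2.GaussianBlur(s["color"].astype(np.float32),(0,0),sig)
    gx=cv2.Sobel(g,cv2.CV_32F,1,0);gy=cv2.Sobel(g,cv2.CV_32F,0,1); return np.sqrt((gx**2+gy**2).sum(2))
def fit(name,p0,shots,z0=0,w=.012):
    best=None
    for sig in (2,.8):
        G=[grad(s,sig) for s in shots]
        def f(p):
            v=0
            for g,s in zip(G,shots):
                q=proj(place(M[name],p,z0),s).astype(np.float32); v-=np.minimum(cv2.remap(g,q[None,:,0],q[None,:,1],cv2.INTER_LINEAR),200).mean()
            return v
        st=[p0] if best is not None else [np.r_[np.array(p0[:2])+[dx,dy],p0[2:]] for dx in(-w,0,w) for dy in(-w,0,w)]
        if best is not None: st=[best.x]
        rs=[]
        for x in st:
            n=len(x); S=np.vstack([x,x+np.diag([.006,.006,.05][:n])])
            rs.append(minimize(f,x,method="Nelder-Mead",options=dict(initial_simplex=S,xatol=1e-5,fatol=1e-4)))
        best=min(rs,key=lambda r:r.fun)
    return best.x,best.fun
E
cat > m.py <<'E'
from plant import ctrl
from h import *
T=ctrl.snapshot("top");S=ctrl.snapshot("scene")
u=lambda x,y,z:unproj((x*.64,y*.64),z,T)
I={"rack":(np.r_[u(460,238,.04),.16],0),"side_tray":(np.r_[u(560,368,.012),-.05],0),"balance":(u(299,371,.048),0),
 "slim":(u(515,217,.105),.005),"stout":(u(445,234,.085),.005),"jar":(u(477,231,.039),.005),"tab":(np.r_[u(397,243,.08),.16],0)}
im={0:T["color"][:,:,::-1].copy(),1:S["color"][:,:,::-1].copy()}
k=4; big={i:cv2.resize(v,None,fx=k,fy=k,interpolation=cv2.INTER_CUBIC) for i,v in im.items()}
for n,(p,z) in I.items():
    r=[]
    for sh in ([T],[T,S]) if n!="side_tray" else ([T],):
        x,f=fit(n,p,sh,z,.006); r.append((np.round(x,4).tolist(),round(f,1)))
    print(n,np.round(p,3),r)
    for i,sh in ((0,T),(1,S)):
        for q in proj(place(M[n],r[0][0],z),sh): cv2.circle(big[i],tuple(int(v) for v in (q+.5)*k),1,(0,0,255),-1)
        for q in proj(place(M[n],r[-1][0],z),sh): cv2.circle(big[i],tuple(int(v) for v in (q+.5)*k),1,(0,255,0),-1)
a=big[0][120*k:260*k,160*k:400*k]; b=big[1][120*k:290*k,120*k:410*k]
cv2.imwrite("pics/a1.png",cv2.resize(a,(800,467)));cv2.imwrite("pics/b1.png",cv2.resize(b,(800,469)))
E
python3 m.py
```

```text
rack [ 0.636 -0.041  0.16 ] [([0.6385, -0.0416, 0.175], np.float64(-179.4)), ([0.6423, -0.0411, 0.1664], np.float64(-308.6))]
side_tray [ 0.425 -0.205 -0.05 ] [([0.4245, -0.2016, -0.0932], np.float64(-183.3))]
balance [0.421 0.218] [([0.4217, 0.2197], np.float64(-200.0)), ([0.4216, 0.2227], np.float64(-391.8))]
slim [ 0.659 -0.123] [([0.6717, -0.1356], np.float64(-174.4)), ([0.6453, -0.1057], np.float64(-330.6))]
stout [ 0.636 -0.016] [([0.6416, -0.0174], np.float64(-167.8)), ([0.6397, -0.0122], np.float64(-359.8))]
jar [ 0.648 -0.069] [([0.6504, -0.0692], np.float64(-200.0)), ([0.6516, -0.0673], np.float64(-353.9))]
tab [0.623 0.06  0.16 ] [([0.6211, 0.0613, 0.1468], np.float64(-200.0)), ([0.625, 0.0615, -0.05], np.float64(-351.9))]
```

View pics/a1.png

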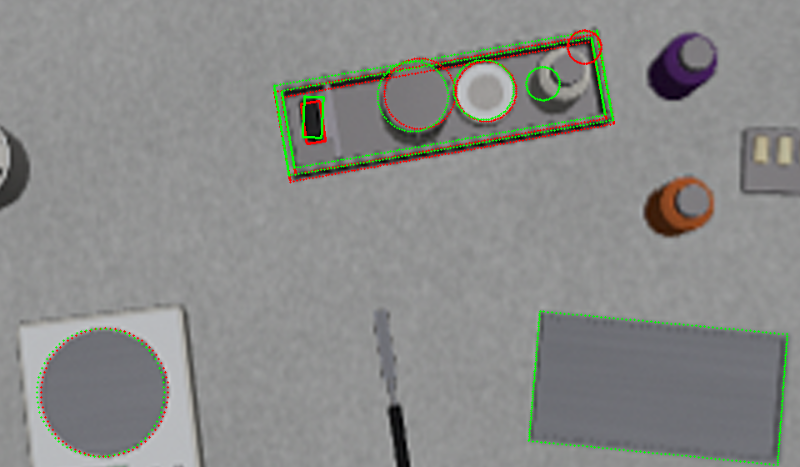

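View pics/b1.png

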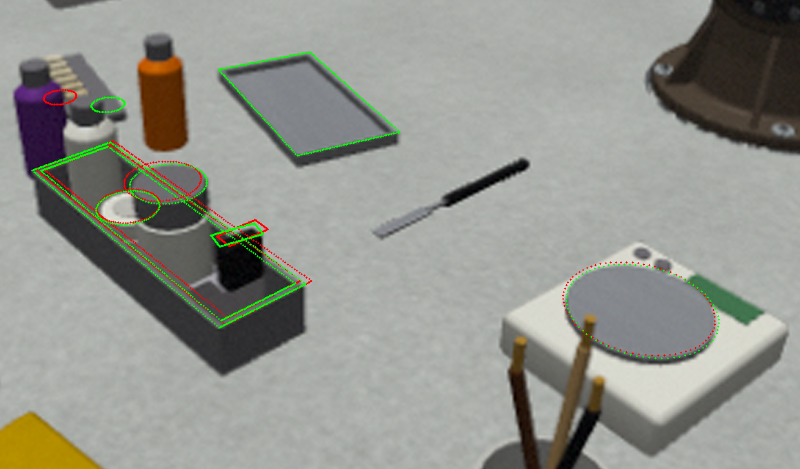

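The wireframes match the rack, tray, pan, jar and stout bottle in both views. Only the slim cap was misfitted. In the crops its top centre is at about (572,67) in the top view and (88,108) in the scene view, so I'll triangulate from those.

```bash
python3 - <<'E'
from plant import ctrl
from h import *
T=ctrl.snapshot("top");S=ctrl.snapshot("scene")
a=unproj((331.6,140.1),.105,T);b=unproj((151.9,159.1),.105,S);print("slim",a,b)
c,s=np.cos(.168),np.sin(.168);R=np.array([[c,-s],[s,c]]);o=np.array([.641,-.041])
for n,p in(("a",a),("b",b),("slim",(a+b)/2),("stout",(.6405,-.015)),("jar",(.651,-.068)),("tab",(.623,.0614))):
    print(n,np.round((np.array(p)-o)@R,4))
x,f=fit("slim",(a+b)/2,[T],.005,.002);print(x,f);x,f=fit("slim",(a+b)/2,[T,S],.005,.002);print(x,f)
E
```

```text
slim [ 0.65608646 -0.127653  ] [ 0.65958911 -0.10582751]
a [ 0.0004 -0.088 ]
b [ 0.0075 -0.067 ]
slim [ 0.0039 -0.0775]
stout [0.0039 0.0257]
jar [ 0.0053 -0.0283]
tab [-0.0006  0.104 ]
[ 0.66097437 -0.0667748 ] -172.6732940673828
[ 0.64530306 -0.10561726] -331.72882080078125
```

```bash
cat > d.py <<'E'
# usage: d.py x,y,z,yaw ...  -> per waypoint: tool-frame rotvec z (rad) and shift (cm), chained from the measured pose
import sys; from plant import ctrl; from h import *
o=ctrl.get_obs(); p=np.array(o["tool_pos"]); R=Rm(o["orientation"])
print("t",round(o["clock"],2),"tcp",np.round(p,4),np.round(o["orientation"],2),"open",round(o["opening"],4),"F",np.round(o["force"],1),round(o["gripper_force"],1))
for a in sys.argv[1:]:
    v=np.array([float(t) for t in a.split(",")]); Q=Rm([180,0,v[3]])
    print(a,"rot",np.round(Ro.from_matrix(R.T@Q).as_rotvec(),3),"cm",np.round(R.T@(v[:3]-p)*100,2)); p,R=v[:3],Q
E
python3 d.py .32,-.48,.225,-138 .49,-.30,.215,-109 .656,-.124,.18,-80.4 .656,-.124,.16,-80.4
```

```text
t 1.1 tcp [ 0.1563 -0.6566  0.2265] [ 180.     -0.   -166.61] open 0.0878 F [ 0.  -0.3  0.4] 0.0
.32,-.48,.225,-138 rot [ 0.     0.    -0.499] cm [-20.01  13.39   0.15]
.49,-.30,.215,-109 rot [-0.     0.    -0.506] cm [-24.68   2.     1.  ]
.656,-.124,.18,-80.4 rot [ 0.     0.    -0.499] cm [-22.05  -9.97   3.5 ]
.656,-.124,.16,-80.4 rot [0. 0. 0.] cm [ 0. -0.  2.]
```

>>> play_rows([
  [[0,0,-0.125,-5,3.3,0,8.7],[0,0,-0.25,-10,6.7,0,8.7],[0,0,-0.375,-15,10,0.1,8.7],[0,0,-0.5,-20,13.4,0.15,8.7],[0,0,-0.5,-20,13.4,0.15,8.7],[0,0,-0.5,-20,13.4,0.15,8.7]],
])

```text
clock: 1.6
tool_pos: [0.3214, -0.4779, 0.2254]
orientation: [-180.0, 0.0, -137.9]
force: [1.2, -1.6, -0.3]
opening: 0.0868
gripper_force: 0.0
```

>>> play_rows([
  [[0,0,-0.1,-4.1,0.3,0.2,8.7],[0,0,-0.2,-8.2,0.7,0.4,8.7],[0,0,-0.3,-12.3,1,0.5,8.7],[0,0,-0.4,-18,1.5,0.8,8.7],[0,0,-0.506,-24.7,2,1,8.7],[0,0,-0.506,-24.7,2,1,8.7],[0,0,-0.506,-24.7,2,1,8.7],[0,0,-0.506,-24.7,2,1,8.7]],
])

```text
clock: 2.27
tool_pos: [0.4913, -0.2979, 0.2149]
orientation: [180.0, 0.0, -108.8]
force: [-0.7, -0.9, -0.3]
opening: 0.087
gripper_force: 0.0
```

>>> play_rows([
  [[0,0,-0.1,-4,-1.8,0.7,8.7],[0,0,-0.2,-8,-3.6,1.4,8.7],[0,0,-0.3,-12,-5.4,2,8.7],[0,0,-0.4,-17,-7.7,2.8,8.7],[0,0,-0.5,-22,-10,3.5,8.7],[0,0,-0.5,-22,-10,3.5,8.7],[0,0,-0.5,-22,-10,3.5,8.7],[0,0,-0.5,-22,-10,3.5,8.7]],
])

```text
clock: 2.93
tool_pos: [0.6563, -0.1237, 0.1789]
orientation: [179.9, 0.0, -80.3]
force: [0.1, -0.1, 0.9]
opening: 0.0868
gripper_force: 0.0
```

```bash
python3 d.py .656,-.124,.18,-80.4; python3 - <<'E'
from plant import ctrl
from h import *
T=ctrl.snapshot("top");S=ctrl.snapshot("scene")
a=T["color"][110:190,290:390,::-1];b=S["color"][100:220,110:260,::-1]
cv2.imwrite("pics/c2.png",np.hstack([cv2.resize(a,(400,320),interpolation=3),cv2.resize(b,(400,320),interpolation=3)]))
E
```

```text
t 2.93 tcp [ 0.6563 -0.1237  0.1789] [ 1.799e+02  1.000e-02 -8.027e+01] open 0.0868 F [ 0.1 -0.1  0.9] 0.0
.656,-.124,.18,-80.4 rot [0.002 0.    0.002] cm [ 0.02  0.03 -0.11]
```

View pics/c2.png

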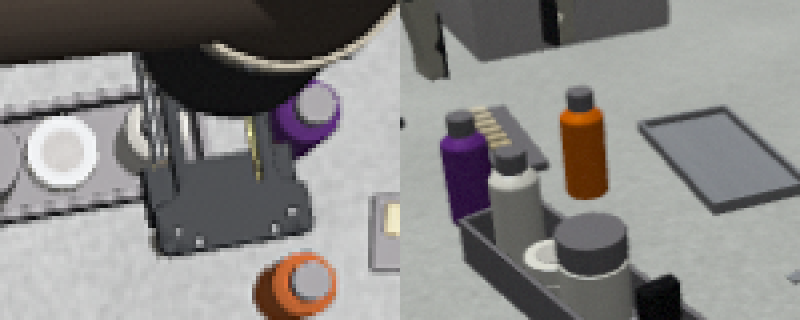

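In the crop the slim bottle's cap top is at about (511,148) and the body's left edge in the top view is at about (118,135). The gripper hangs above it. I'll check the bottle's y from these two points.

```bash
python3 - <<'E'
from plant import ctrl
from h import *
T=ctrl.snapshot("top");S=ctrl.snapshot("scene")
print(unproj((151.6,155.5),.105,S), [unproj((319.5,144),z,T) for z in(.01,.045,.08)])
for p in ((.656,-.124),(.657,-.128),(.655,-.118)): print(p,proj([[*p,.105],[*p,.04]],S).round(1).tolist(),proj([[*p,.105]],T).round(1).tolist())
E
```

```text
[ 0.65458295 -0.12146657] [array([ 0.66247663, -0.10799896]), array([ 0.65669246, -0.10452827]), array([ 0.6509083 , -0.10105758])]
(0.656, -0.124) [[150.5, 155.2], [154.0, 182.5]] [[330.1, 140.1]]
(0.657, -0.128) [[149.4, 154.5], [152.9, 181.8]] [[331.7, 139.7]]
(0.655, -0.118) [[152.0, 156.2], [155.4, 183.6]] [[327.6, 140.6]]
```

>>> play_rows([
  [[0,0,0,0,0,3.5,8.7],[0,0,0,0,0,7,8.7],[0,0,0,0,0,10,8.7],[0,0,0,0,0,12,8.7],[0,0,0,0,0,13.3,8.7],[0,0,0,0,0,13.3,6],[0,0,0,0,0,13.3,5],[0,0,0,0,0,13.3,4.3]],
])

```text
clock: 3.8
tool_pos: [0.6567, -0.1249, 0.0487]
orientation: [-179.9, -0.0, -80.4]
force: [0.1, 0.2, -0.3]
opening: 0.0725
gripper_force: 0.0
```

>>> play_rows([
  [[0,0,0,0,0,0,4.2],[0,0,0,0,0,0,4],[0,0,0,0,0,0,3.8],[0,0,0,0,0,0,3],[0,0,0,0,0,0,2.5],[0,0,0,0,0,0,2.5],[0,0,0,0,0,0,2.5],[0,0,0,0,0,0,2.5]],
])

```text
clock: 4.47
tool_pos: [0.6561, -0.1241, 0.0475]
orientation: [-180.0, -0.0, -80.3]
force: [-1.5, 0.4, 4.5]
opening: 0.0393
gripper_force: 30.0
```

```bash
python3 d.py .656,-.124,.18,-80.4 .4206,-.2434,.18,-80.4 .4206,-.2434,.0475,-80.4
```

```text
t 4.47 tcp [ 0.6561 -0.1241  0.0475] [-1.7998e+02 -1.0000e-02 -8.0310e+01] open 0.0393 F [-1.5  0.4  4.5] 30.0
.656,-.124,.18,-80.4 rot [-0.    -0.     0.002] cm [-1.000e-02  1.000e-02 -1.325e+01]
.4206,-.2434,.18,-80.4 rot [0. 0. 0.] cm [ 7.85 25.2   0.  ]
.4206,-.2434,.0475,-80.4 rot [0. 0. 0.] cm [ 0.   -0.   13.25]
```

>>> play_rows([
  [[0,0,0,0,0,-1,2.5],[0,0,0,0,0,-3,2.5],[0,0,0,0,0,-5.5,2.5],[0,0,0,0,0,-8,2.5],[0,0,0,0,0,-10.5,2.5],[0,0,0,0,0,-12.5,2.5],[0,0,0,0,0,-13.3,2.5],[0,0,0,0,0,-13.3,2.5]],
])

```text
clock: 5.13
tool_pos: [0.657, -0.1241, 0.1825]
orientation: [-179.8, -0.0, -80.3]
force: [1.3, -0.0, -2.4]
opening: 0.0391
gripper_force: 30.0
```

>>> play_rows([
  [[0,0,0,0.4,1.2,0,2.5],[0,0,0,1.2,3.8,0,2.5],[0,0,0,2.1,6.9,0,2.5],[0,0,0,3.1,10,0,2.5],[0,0,0,4.1,13.1,0,2.5],[0,0,0,5,16.2,0,2.5],[0,0,0,6,19.3,0,2.5],[0,0,0,6.9,22.2,0,2.5]],
])

```text
clock: 5.8
tool_pos: [0.4453, -0.2298, 0.1781]
orientation: [179.8, 0.1, -80.3]
force: [0.6, -1.5, -2.0]
opening: 0.0393
gripper_force: 30.0
```

>>> play_rows([
  [[0,0,0,0.6,1.9,0,2.5],[0,0,0,0.9,2.8,0,2.5],[0,0,0,0.95,3,0,2.5],[0,0,0,0.95,3,0,2.5],[0,0,0,0.95,3,0,2.5],[0,0,0,0.95,3,0,2.5]],
])

```text
clock: 6.3
tool_pos: [0.4217, -0.2435, 0.1798]
orientation: [180.0, 0.0, -80.3]
force: [-0.8, -0.6, -1.8]
opening: 0.0397
gripper_force: 30.0
```

```bash
python3 d.py .4206,-.2434,.0475,-80.4
```

```text
t 6.3 tcp [ 0.4217 -0.2435  0.1798] [179.98   0.   -80.28] open 0.0397 F [-0.8 -0.6 -1.8] 30.0
.4206,-.2434,.0475,-80.4 rot [0.    0.    0.002] cm [-0.03  0.1  13.23]
```

Lower most of the way, then go slowly down to contact.

>>> play_rows([
  [[0,0,0,0,0,1.5,2.5],[0,0,0,0,0,4,2.5],[0,0,0,0,0,6.5,2.5],[0,0,0,0,0,9,2.5],[0,0,0,0,0,11,2.5],[0,0,0,0,0,12.2,2.5],[0,0,0,0,0,12.7,2.5],[0,0,0,0,0,12.7,2.5]],
])

```text
clock: 6.97
tool_pos: [0.4206, -0.2435, 0.0517]
orientation: [179.8, 0.0, -80.3]
force: [-0.6, 0.4, -1.4]
opening: 0.0394
gripper_force: 30.0
```

>>> play_rows([
  [[0,0,0,0,0,0.2,2.5],[0,0,0,0,0,0.4,2.5],[0,0,0,0,0,0.6,2.5],[0,0,0,0,0,0.6,2.5],[0,0,0,0,0,0.6,2.5]],
])

```text
clock: 7.38
tool_pos: [0.421, -0.2439, 0.0475]
orientation: [-180.0, -0.0, -80.3]
force: [0.3, 0.3, -1.0]
opening: 0.0391
gripper_force: 30.0
```

>>> play_rows([
  [[0,0,0,0,0,0.1,2.5],[0,0,0,0,0,0.15,2.5],[0,0,0,0,0,0.15,2.5],[0,0,0,0,0,0.15,2.5]],
])

```text
clock: 7.72
tool_pos: [0.4211, -0.244, 0.0464]
orientation: [-179.9, -0.0, -80.3]
force: [-1.5, 0.8, 6.7]
opening: 0.0395
gripper_force: 30.0
```

>>> play_rows([
  [[0,0,0,0,0,0,4.2],[0,0,0,0,0,0,5],[0,0,0,0,0,0,6.5],[0,0,0,0,0,0,8],[0,0,0,0,0,0,8.7],[0,0,0,0,0,0,8.7],[0,0,0,0,0,-2,8.7],[0,0,0,0,0,-5,8.7]],
])

```text
clock: 8.38
tool_pos: [0.4186, -0.2434, 0.0937]
orientation: [179.7, 0.1, -80.3]
force: [0.6, -0.8, -0.2]
opening: 0.0828
gripper_force: 0.0
```

>>> play_rows([
  [[0,0,0,0,0,-3.5,8.7],[0,0,0,0,0,-7,8.7],[0,0,0,0,0,-8.5,8.7],[0,0,0,0,0,-8.5,8.7]],
])

```text
clock: 8.72
tool_pos: [0.4231, -0.2446, 0.1849]
orientation: [-179.6, -0.2, -80.3]
force: [0.2, -1.1, -0.2]
opening: 0.0867
gripper_force: 0.0
```

```bash
python3 d.py .6405,-.015,.18,-80.4 .6405,-.015,.05,-80.4
```

```text
t 8.72 tcp [ 0.4231 -0.2446  0.1849] [-179.61   -0.18  -80.28] open 0.0867 F [ 0.2 -1.1 -0.2] 0.0
.6405,-.015,.18,-80.4 rot [-0.007 -0.003  0.002] cm [-18.96 -25.3    0.61]
.6405,-.015,.05,-80.4 rot [0. 0. 0.] cm [ 0. -0. 13.]
```

>>> play_rows([
  [[0,0,0,-2.2,-3,0,8.7],[0,0,0,-4.5,-6,0,8.7],[0,0,0,-7,-9.4,0,8.7],[0,0,0,-9.5,-12.8,0,8.7],[0,0,0,-12,-16.2,0,8.7],[0,0,0,-14.5,-19.5,0,8.7],[0,0,0,-17,-22.9,0.1,8.7],[0,0,0,-18.9,-25.4,0.2,8.7]],
])

```text
clock: 9.38
tool_pos: [0.6409, -0.0125, 0.1777]
orientation: [180.0, -0.0, -80.3]
force: [0.8, -0.7, -0.1]
opening: 0.0872
gripper_force: 0.0
```

>>> play_rows([
  [[0,0,0,0,0,0,8.7],[0,0,0,0,0,0,8.7],[0,0,0,0,0,0,8.7],[0,0,0,0,0,0,8.7]],
])

```text
clock: 9.72
tool_pos: [0.6386, -0.0155, 0.1783]
orientation: [180.0, -0.0, -80.4]
force: [0.0, -0.4, 0.6]
opening: 0.087
gripper_force: 0.0
```

```bash
python3 d.py .6405,-.015,.05,-80.4; python3 - <<'E'
from plant import ctrl
from h import *
T=ctrl.snapshot("top");S=ctrl.snapshot("scene")
for n,s in(("T",T),("S",S)):
    for k in("slim_bottle","stout_bottle","low_jar"): print(n,k,[([round(v) for v in d["bbox"]],round(d["conf"],2)) for d in ctrl.find_in(s,k)])
a=T["color"][120:270,250:450,::-1];b=S["color"][100:250,110:310,::-1]
cv2.imwrite("pics/c3.png",np.hstack([cv2.resize(a,(400,300),interpolation=3),cv2.resize(b,(400,300),interpolation=3)]))
E
```

```text
t 9.72 tcp [ 0.6386 -0.0155  0.1783] [179.95  -0.   -80.35] open 0.087 F [ 0.  -0.4  0.6] 0.0
.6405,-.015,.05,-80.4 rot [ 0.001 -0.     0.001] cm [-0.02 -0.21 12.82]
T slim_bottle [([353, 174, 22, 17], 0.58), ([365, 229, 20, 16], 0.57), ([354, 128, 20, 25], 0.57)]
T stout_bottle [([281, 147, 16, 7], 0.51), ([366, 229, 21, 15], 0.18)]
T low_jar [([297, 142, 13, 14], 0.43)]
S slim_bottle [([214, 116, 18, 41], 0.85), ([128, 143, 22, 38], 0.65), ([171, 134, 15, 41], 0.65)]
S stout_bottle [([169, 180, 30, 47], 0.91)]
S low_jar [([155, 189, 15, 18], 0.45)]
```

View pics/c3.png

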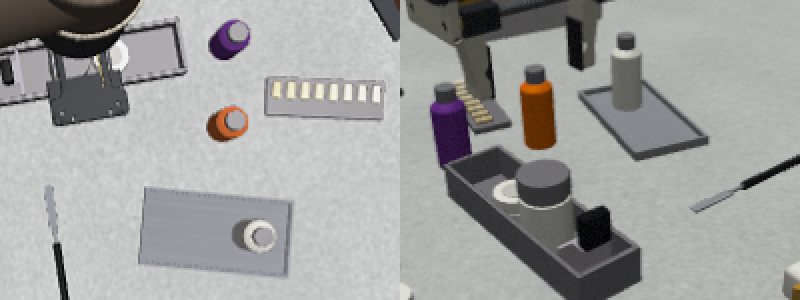

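The slim bottle stands in the tray at crop (260,235), and the jar is still in the rack at (508,188). Now the stout bottle.

>>> play_rows([
  [[0,0,0,0,-0.2,3,8.7],[0,0,0,0,-0.2,6.5,8.7],[0,0,0,0,-0.2,9.5,8.7],[0,0,0,0,-0.2,11.8,8.7],[0,0,0,0,-0.2,12.8,8.7],[0,0,0,0,-0.2,12.8,7.5],[0,0,0,0,-0.2,12.8,6.5],[0,0,0,0,-0.2,12.8,5.8]],
])

```text
clock: 10.78
tool_pos: [0.6427, -0.0143, 0.0524]
orientation: [-179.8, -0.0, -80.3]
force: [0.9, 0.4, 0.1]
opening: 0.0724
gripper_force: 0.0
```

>>> play_rows([
  [[0,0,0,0,0,0,5.6],[0,0,0,0,0,0,5.3],[0,0,0,0,0,0,5],[0,0,0,0,0,0,4.5],[0,0,0,0,0,0,4],[0,0,0,0,0,0,4],[0,0,0,0,0,0,4],[0,0,0,0,0,0,4]],
])

```text
clock: 11.45
tool_pos: [0.6411, -0.0146, 0.0515]
orientation: [-180.0, -0.0, -80.3]
force: [-3.7, 0.0, 7.0]
opening: 0.0512
gripper_force: 30.0
```

```bash
python3 d.py .6405,-.015,.18,-80.4 .4284,-.1598,.18,-80.4
```

```text
t 11.45 tcp [ 0.6411 -0.0146  0.0515] [-1.800e+02 -1.000e-02 -8.031e+01] open 0.0512 F [-3.7  0.   7. ] 30.0
.6405,-.015,.18,-80.4 rot [-0.    -0.     0.002] cm [  0.03   0.07 -12.85]
.4284,-.1598,.18,-80.4 rot [0. 0. 0.] cm [10.74 23.33  0.  ]
```

>>> play_rows([
  [[0,0,0,0,0,-1,4],[0,0,0,0,0,-3,4],[0,0,0,0,0,-5.5,4],[0,0,0,0,0,-8,4],[0,0,0,0,0,-10.5,4],[0,0,0,0,0,-12.2,4],[0,0,0,0,0,-12.9,4],[0,0,0,0,0,-12.9,4]],
])

```text
clock: 12.12
tool_pos: [0.6424, -0.0143, 0.182]
orientation: [-179.8, 0.0, -80.3]
force: [-0.0, -1.3, -2.0]
opening: 0.0513
gripper_force: 30.0
```

>>> play_rows([
  [[0,0,0,0.6,1.3,0,4],[0,0,0,1.8,3.8,0,4],[0,0,0,3.1,6.8,0,4],[0,0,0,4.5,9.8,0,4],[0,0,0,5.9,12.8,0,4],[0,0,0,7.3,15.8,0,4],[0,0,0,8.6,18.6,0,4],[0,0,0,9.7,21,0,4]],
])

```text
clock: 12.78
tool_pos: [0.4478, -0.1462, 0.1781]
orientation: [179.9, 0.0, -80.3]
force: [0.3, 0.1, -2.3]
opening: 0.0513
gripper_force: 30.0
```

>>> play_rows([
  [[0,0,0,0.7,1.6,0,4],[0,0,0,1,2.3,0,4],[0,0,0,1.05,2.4,0,4],[0,0,0,1.05,2.4,0,4],[0,0,0,1.05,2.4,0,4],[0,0,0,1.05,2.4,0,4]],
])

```text
clock: 13.28
tool_pos: [0.4297, -0.1594, 0.1793]
orientation: [180.0, 0.0, -80.3]
force: [0.5, -0.2, -2.2]
opening: 0.0513
gripper_force: 30.0
```

```bash
python3 d.py .4284,-.1598,.0525,-80.4
```

```text
t 13.28 tcp [ 0.4297 -0.1594  0.1793] [179.99   0.   -80.28] open 0.0513 F [ 0.5 -0.2 -2.2] 30.0
.4284,-.1598,.0525,-80.4 rot [0.    0.    0.002] cm [ 0.02  0.13 12.68]
```

>>> play_rows([
  [[0,0,0,0,0,1.5,4],[0,0,0,0,0,4,4],[0,0,0,0,0,6.5,4],[0,0,0,0,0,9,4],[0,0,0,0,0,11,4],[0,0,0,0,0,12.1,4],[0,0,0,0,0,12.5,4],[0,0,0,0,0,12.5,4]],
])

```text
clock: 13.95
tool_pos: [0.4287, -0.1595, 0.0535]
orientation: [179.9, 0.0, -80.3]
force: [0.0, 0.6, -1.1]
opening: 0.0514
gripper_force: 30.0
```

>>> play_rows([
  [[0,0,0,0,0,0.1,4],[0,0,0,0,0,0.2,4],[0,0,0,0,0,0.3,4],[0,0,0,0,0,0.35,4],[0,0,0,0,0,0.4,4],[0,0,0,0,0,0.4,4]],
])

```text
clock: 14.45
tool_pos: [0.4289, -0.1599, 0.0508]
orientation: [-180.0, -0.0, -80.3]
force: [0.7, 0.1, -1.8]
opening: 0.0517
gripper_force: 30.0
```

>>> play_rows([
  [[0,0,0,0,0,0.05,4],[0,0,0,0,0,0.1,4],[0,0,0,0,0,0.1,4],[0,0,0,0,0,0.1,4]],
])

```text
clock: 14.78
tool_pos: [0.429, -0.16, 0.0504]
orientation: [-180.0, -0.0, -80.3]
force: [-3.9, 1.1, 9.4]
opening: 0.0514
gripper_force: 30.0
```

>>> play_rows([
  [[0,0,0,0,0,0,5.4],[0,0,0,0,0,0,6.2],[0,0,0,0,0,0,7.2],[0,0,0,0,0,0,8.2],[0,0,0,0,0,0,8.7],[0,0,0,0,0,0,8.7],[0,0,0,0,0,-2,8.7],[0,0,0,0,0,-5,8.7]],
])

```text
clock: 15.45
tool_pos: [0.4265, -0.1598, 0.0978]
orientation: [179.6, 0.1, -80.3]
force: [0.4, -0.4, -0.3]
opening: 0.0863
gripper_force: 0.0
```

>>> play_rows([
  [[0,0,0,0,0,-3.5,8.7],[0,0,0,0,0,-7,8.7],[0,0,0,0,0,-10,8.7],[0,0,0,0,0,-10,8.7],[0,0,0,0,0,-10,8.7]],
])

```text
clock: 15.87
tool_pos: [0.4298, -0.1598, 0.2014]
orientation: [-179.8, -0.0, -80.3]
force: [-0.3, -0.1, -0.7]
opening: 0.0869
gripper_force: 0.0
```

```bash
python3 - <<'E'
from plant import ctrl
from h import *
T=ctrl.snapshot("top");S=ctrl.snapshot("scene")
print(ctrl.get_obs()["joint_pos"])
for sh in([T],[T,S]): print("jar",fit("jar",np.array([.651,-.068]),sh,.005,.004))
for n,s in(("T",T),("S",S)):
    for k in("slim_bottle","stout_bottle","low_jar"): print(n,k,[([round(v) for v in d["bbox"]],round(d["conf"],2)) for d in ctrl.find_in(s,k)])
a=T["color"][120:270,250:450,::-1];b=S["color"][100:250,110:310,::-1]
cv2.imwrite("pics/c4.png",np.hstack([cv2.resize(a,(400,300),interpolation=3),cv2.resize(b,(400,300),interpolation=3)]))
E
python3 d.py .65,-.068,.16,-170.4 .65,-.068,.16,9.6
```

```text
[ 4.33721876e+00  8.39810470e-01 -2.79329989e+01 -2.90389601e-02
 -6.12565286e+01  5.34412613e+00]
jar (array([ 0.65086515, -0.06882314]), np.float64(-200.0))
jar (array([ 0.64975865, -0.068815  ]), np.float64(-400.0))
T slim_bottle [([356, 131, 16, 21], 0.66), ([355, 175, 19, 11], 0.62)]
T stout_bottle []
T low_jar [([296, 140, 17, 18], 0.64)]
S slim_bottle [([215, 115, 18, 42], 0.86), ([126, 144, 22, 37], 0.73), ([168, 134, 17, 40], 0.56)]
S stout_bottle [([226, 134, 24, 40], 0.95)]
S low_jar [([158, 191, 22, 21], 0.74)]
t 16.27 tcp [ 0.4284 -0.1599  0.1988] [ 1.799e+02  1.000e-02 -8.032e+01] open 0.0867 F [0.5 1.1 0.2] 0.0
.65,-.068,.16,-170.4 rot [ 1.000e-03 -1.000e-03  1.572e+00] cm [ -5.33 -23.4    3.84]
.65,-.068,.16,9.6 rot [ 0.    -0.     3.142] cm [0. 0. 0.]
```

View pics/c4.png

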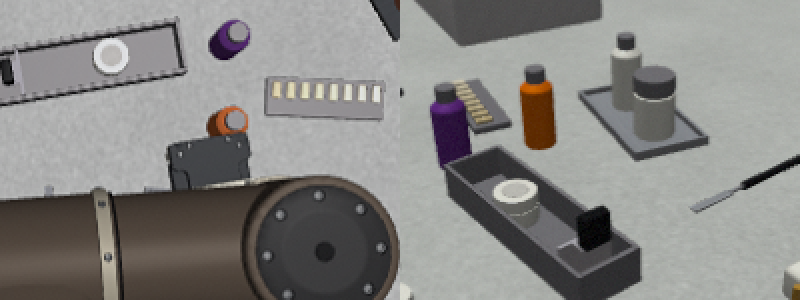

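Both bottles stand in the tray, at crop (625,70) and (654,105), and the jar is free in the lane at (515,195). Next, move over the jar with the gripper turned 90°.

```bash
python3 d.py .54,-.115,.18,-125.4 .65,-.0688,.16,-170.4 .65,-.0688,.01,-170.4
```

```text
t 16.27 tcp [ 0.4284 -0.1599  0.1988] [ 1.799e+02  1.000e-02 -8.032e+01] open 0.0867 F [0.5 1.1 0.2] 0.0
.54,-.115,.18,-125.4 rot [ 0.002 -0.001  0.787] cm [ -2.55 -11.76   1.86]
.65,-.0688,.16,-170.4 rot [ 0.    -0.     0.785] cm [-10.14  -6.29   2.  ]
.65,-.0688,.01,-170.4 rot [0. 0. 0.] cm [ 0. -0. 15.]
```

>>> play_rows([
  [[0,0,0.1,-0.3,-1.5,0.2,8],[0,0,0.22,-0.7,-3.3,0.5,8],[0,0,0.34,-1.1,-5.1,0.8,8],[0,0,0.46,-1.5,-6.9,1.1,8],[0,0,0.58,-1.9,-8.7,1.4,8],[0,0,0.69,-2.2,-10.3,1.6,8],[0,0,0.787,-2.55,-11.8,1.9,8],[0,0,0.787,-2.55,-11.8,1.9,8]],
])

```text
clock: 16.93
tool_pos: [0.5426, -0.1141, 0.1791]
orientation: [179.9, -0.1, -125.7]
force: [0.5, 0.4, 0.1]
opening: 0.0802
gripper_force: 0.0
```

>>> play_rows([
  [[0,0,0.12,-1.5,-1,0.3,8],[0,0,0.24,-3,-1.9,0.6,8],[0,0,0.36,-4.6,-2.9,0.9,8],[0,0,0.48,-6.2,-3.8,1.2,8],[0,0,0.6,-7.7,-4.8,1.5,8],[0,0,0.71,-9.2,-5.7,1.8,8],[0,0,0.785,-10.1,-6.3,2,8],[0,0,0.785,-10.1,-6.3,2,8]],
])

```text
clock: 17.6
tool_pos: [0.6516, -0.0684, 0.1589]
orientation: [-180.0, -0.1, -170.5]
force: [0.7, -0.0, 0.6]
opening: 0.0802
gripper_force: 0.0
```

>>> play_rows([
  [[0,0,0,0,0,0,8],[0,0,0,0,0,0,8],[0,0,0,0,0,0,8],[0,0,0,0,0,0,8]],
])

```text
clock: 17.93
tool_pos: [0.6502, -0.0693, 0.161]
orientation: [180.0, 0.0, -170.3]
force: [0.1, 0.6, -0.8]
opening: 0.0802
gripper_force: 0.0
```

```bash
python3 d.py .65,-.0688,.011,-170.4
```

```text
t 17.93 tcp [ 0.6502 -0.0693  0.161 ] [ 1.8000e+02  2.0000e-02 -1.7033e+02] open 0.0802 F [ 0.1  0.6 -0.8] 0.0
.65,-.0688,.011,-170.4 rot [0.    0.    0.001] cm [1.0e-02 5.0e-02 1.5e+01]
```

>>> play_rows([
  [[0,0,0,0,0.05,2.5,8],[0,0,0,0,0.05,5.5,8],[0,0,0,0,0.05,8.5,8],[0,0,0,0,0.05,11,8],[0,0,0,0,0.05,12.5,8],[0,0,0,0,0.05,13.5,8],[0,0,0,0,0.05,14,8],[0,0,0,0,0.05,14,8]],
])

```text
clock: 18.6
tool_pos: [0.6502, -0.0687, 0.0201]
orientation: [-180.0, -0.1, -170.4]
force: [-0.5, -0.3, 0.3]
opening: 0.0801
gripper_force: 0.0
```

>>> play_rows([
  [[0,0,0,0,0,0.4,8],[0,0,0,0,0,0.8,8],[0,0,0,0,0,1,7],[0,0,0,0,0,1,6],[0,0,0,0,0,1,5.2],[0,0,0,0,0,1,4.8],[0,0,0,0,0,1,4.5],[0,0,0,0,0,1,4]],
])

```text
clock: 19.27
tool_pos: [0.6507, -0.0685, 0.0108]
orientation: [180.0, 0.0, -170.4]
force: [0.2, -0.5, 0.7]
opening: 0.0456
gripper_force: 11.0
```

>>> play_rows([
  [[0,0,0,0,0,0,3.5],[0,0,0,0,0,0,3.5],[0,0,0,0,0,0,3.5],[0,0,0,0,0,0,3.5]],
])

```text
clock: 19.6
tool_pos: [0.6507, -0.0685, 0.0108]
orientation: [-180.0, 0.0, -170.4]
force: [-0.7, 1.5, 2.8]
opening: 0.0451
gripper_force: 30.0
```

```bash
python3 d.py .65,-.0688,.15,-170.4 .421,.2208,.15,-170.4 .421,.2208,.06,-170.4
```

```text
t 19.6 tcp [ 0.6507 -0.0685  0.0108] [-1.8000e+02  2.0000e-02 -1.7038e+02] open 0.0451 F [-0.7  1.5  2.8] 30.0
.65,-.0688,.15,-170.4 rot [-0.  0.  0.] cm [  0.07  -0.02 -13.92]
.421,.2208,.15,-170.4 rot [0. 0. 0.] cm [17.75 32.37  0.  ]
.421,.2208,.06,-170.4 rot [0. 0. 0.] cm [ 0. -0.  9.]
```

>>> play_rows([
  [[0,0,0,0,0,-1,3.5],[0,0,0,0,0,-3,3.5],[0,0,0,0,0,-5.5,3.5],[0,0,0,0,0,-8,3.5],[0,0,0,0,0,-10.5,3.5],[0,0,0,0,0,-13,3.5],[0,0,0,0,0,-14,3.5],[0,0,0,0,0,-14,3.5]],
])

```text
clock: 20.27
tool_pos: [0.6522, -0.0685, 0.1543]
orientation: [-180.0, 0.3, -170.4]
force: [0.3, 0.9, 0.0]
opening: 0.0457
gripper_force: 30.0
```

>>> play_rows([
  [[0,0,0,0.6,1.2,0,3.5],[0,0,0,1.8,3.3,0,3.5],[0,0,0,3.2,5.8,0,3.5],[0,0,0,4.6,8.4,0,3.5],[0,0,0,6,11,0,3.5],[0,0,0,7.4,13.5,0,3.5],[0,0,0,8.8,16,0,3.5],[0,0,0,10.2,18.6,0,3.5]],
])

```text
clock: 20.93
tool_pos: [0.5166, 0.0984, 0.149]
orientation: [-180.0, -0.1, -170.4]
force: [0.8, -0.4, -0.4]
opening: 0.0451
gripper_force: 30.0
```

>>> play_rows([
  [[0,0,0,1.4,2.6,0,3.5],[0,0,0,2.8,5.2,0,3.5],[0,0,0,4.2,7.7,0,3.5],[0,0,0,5.5,10,0,3.5],[0,0,0,6.7,12.2,0,3.5],[0,0,0,7.3,13.3,0,3.5],[0,0,0,7.5,13.75,0,3.5],[0,0,0,7.5,13.75,0,3.5]],
])

```text
clock: 21.6
tool_pos: [0.4208, 0.2211, 0.1497]
orientation: [-180.0, -0.1, -170.3]
force: [-0.9, 0.4, -0.5]
opening: 0.0453
gripper_force: 30.0
```

>>> play_rows([
  [[0,0,0,0,0,0,3.5],[0,0,0,0,0,0,3.5],[0,0,0,0,0,0,3.5],[0,0,0,0,0,0,3.5]],
])

```text
clock: 21.93
tool_pos: [0.4223, 0.2202, 0.1504]
orientation: [-180.0, -0.0, -170.5]
force: [0.5, -0.2, -1.1]
opening: 0.0452
gripper_force: 30.0
```

```bash
python3 d.py .4215,.2212,.06,-170.4; python3 - <<'E'
from plant import ctrl
from h import *
S=ctrl.snapshot("scene");print(ctrl.find_in(S,"low_jar")[:2])
cv2.imwrite("pics/c5.png",cv2.resize(S["color"][120:330,220:420,::-1],(600,630)[:2] if 0 else (571,600),interpolation=3))
E
```

```text
t 21.93 tcp [0.4223 0.2202 0.1504] [-1.7999e+02 -2.0000e-02 -1.7046e+02] open 0.0452 F [ 0.5 -0.2 -1.1] 30.0
.4215,.2212,.06,-170.4 rot [-0.    -0.    -0.001] cm [0.06 0.11 9.04]
[{'bbox': [200.1, 140.9, 63.3, 37.0], 'conf': 0.73}, {'bbox': [348.1, 156.5, 28.3, 33.2], 'conf': 0.6}]
```

View pics/c5.png

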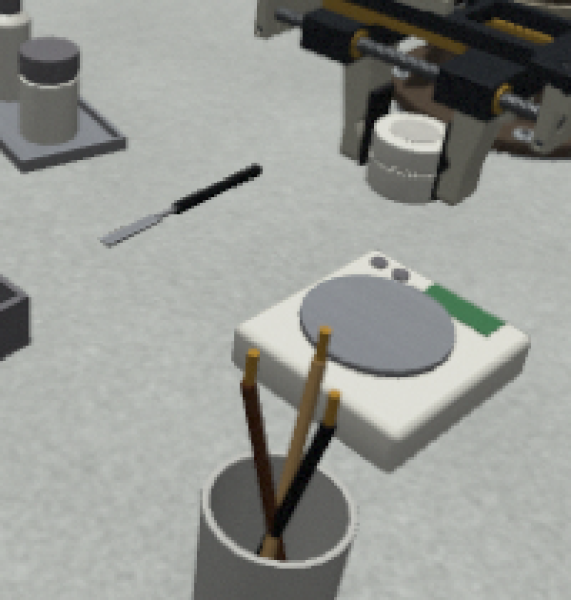

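The jar is held level at (407,155), with the pan below it at (378,325). Lowering gently.

>>> play_rows([
  [[0,0,0,0.05,0.1,1.5,3.5],[0,0,0,0.05,0.1,3.5,3.5],[0,0,0,0.05,0.1,5.5,3.5],[0,0,0,0.05,0.1,7,3.5],[0,0,0,0.05,0.1,8,3.5],[0,0,0,0.05,0.1,8.7,3.5],[0,0,0,0.05,0.1,8.9,3.5],[0,0,0,0.05,0.1,8.9,3.5]],
])

```text
clock: 22.7
tool_pos: [0.4214, 0.2216, 0.0613]
orientation: [-180.0, -0.0, -170.4]
force: [-0.5, 0.9, -0.7]
opening: 0.0452
gripper_force: 30.0
```

```bash
python3 d.py .4215,.2212,.0538,-170.4; python3 - <<'E'
from plant import ctrl
from h import *
S=ctrl.snapshot("scene");T=ctrl.snapshot("top")
print([ (np.round(d["bbox"],1),d["conf"]) for d in ctrl.find_in(S,"low_jar")])
o=ctrl.get_obs()["tool_pos"]; z=o[2]-.0108+.005
print("jar S",fit("jar",np.array(o[:2]),[S],z,.004)); print("pan S",fit("balance",np.array([.4216,.221]),[S],0,.002))
E
```

```text
t 22.7 tcp [0.4214 0.2216 0.0613] [-1.7997e+02 -3.0000e-02 -1.7040e+02] open 0.0452 F [-0.5  0.9 -0.7] 30.0
.4215,.2212,.0538,-170.4 rot [-0.001 -0.001  0.   ] cm [-0.   -0.04  0.75]
[(array([341.5, 202.9,  24.4,  31.7]), 0.89), (array([198.1, 139.1,  67.4,  41.1]), 0.74)]
jar S (array([0.42568178, 0.22097651]), np.float64(-195.575439453125))
pan S (array([0.4281709 , 0.22624088]), np.float64(-189.1676025390625))
```

>>> play_rows([
  [[0,0,0,-0.1,0.2,0.1,3.5],[0,0,0,-0.1,0.2,0.25,3.5],[0,0,0,-0.1,0.2,0.4,3.5],[0,0,0,-0.1,0.2,0.5,3.5],[0,0,0,-0.1,0.2,0.6,3.5],[0,0,0,-0.1,0.2,0.65,3.5],[0,0,0,-0.1,0.2,0.7,3.5],[0,0,0,-0.1,0.2,0.7,3.5]],
])

```text
clock: 23.52
tool_pos: [0.422, 0.2238, 0.0544]
orientation: [-180.0, -0.0, -170.4]
force: [0.4, -0.5, -1.3]
opening: 0.0452
gripper_force: 30.0
```

>>> play_rows([
  [[0,0,0,0,0,0.05,3.5],[0,0,0,0,0,0.05,3.5],[0,0,0,0,0,0.05,3.5],[0,0,0,0,0,0.05,3.5]],
])

```text
clock: 23.85
tool_pos: [0.422, 0.2239, 0.0541]
orientation: [180.0, 0.0, -170.4]
force: [0.8, -0.8, -1.1]
opening: 0.0452
gripper_force: 30.0
```

>>> play_rows([
  [[0,0,0,0,0,0.04,3.5],[0,0,0,0,0,0.08,3.5],[0,0,0,0,0,0.08,3.5],[0,0,0,0,0,0.08,3.5]],
])

```text
clock: 24.18
tool_pos: [0.4221, 0.224, 0.0537]
orientation: [180.0, 0.0, -170.4]
force: [-1.8, -1.0, 5.4]
opening: 0.0452
gripper_force: 30.0
```

>>> play_rows([
  [[0,0,0,0,0,0,4.8],[0,0,0,0,0,0,5.5],[0,0,0,0,0,0,6.5],[0,0,0,0,0,0,7.5],[0,0,0,0,0,0,8],[0,0,0,0,0,0,8],[0,0,0,0,0,-1.5,8],[0,0,0,0,0,-4.5,8]],
])

```text
clock: 24.85
tool_pos: [0.4202, 0.2221, 0.0958]
orientation: [-179.8, -0.3, -170.4]
force: [0.7, 0.3, -0.2]
opening: 0.0792
gripper_force: 0.0
```

>>> play_rows([
  [[0,0,0,0,0,-3.5,8],[0,0,0,0,0,-7,8],[0,0,0,0,0,-10,8],[0,0,0,0,0,-10,8],[0,0,0,0,0,-10,8]],
])

```text
clock: 25.27
tool_pos: [0.4227, 0.2247, 0.2002]
orientation: [179.8, 0.2, -170.4]
force: [-0.7, -0.0, -0.3]
opening: 0.08
gripper_force: 0.0
```

```bash
python3 - <<'E'
from plant import ctrl
from h import *
S=ctrl.snapshot("scene");T=ctrl.snapshot("top")
print("jar",[np.round(d["bbox"],1) for d in ctrl.find_in(S,"low_jar")])
print("jar S",fit("jar",np.array([.424,.222]),[S],.048,.004)); print("pan S",fit("balance",np.array([.424,.223]),[S],0,.003))
# slim/stout in the tray from the top view
for n,p,z in(("slim",[.4206,-.2434],.004),("stout",[.4284,-.1598],.004)): print(n,[np.round(fit(n,np.array(p),s,z,.004)[0],4) for s in([T],[S],[T,S])])
E
python3 d.py .43,.03,.18,-125.4 .421,-.2434,.18,-80.4 .421,-.2434,.18,-80.4
```

```text
jar [array([340.1, 210.5,  28.3,  28.8]), array([285. , 236.7,  58.9, 117.7])]
jar S (array([0.42304665, 0.22347811]), np.float64(-189.82180786132812))
pan S (array([0.42591535, 0.22586001]), np.float64(-183.30337524414062))
slim [array([ 0.4257, -0.216 ]), array([ 0.4238, -0.2384]), array([ 0.4309, -0.2197])]
stout [array([ 0.4309, -0.1497]), array([ 0.4301, -0.1531]), array([ 0.4301, -0.1535])]
t 25.42 tcp [0.4215 0.2234 0.1973] [-1.7995e+02 -8.0000e-02 -1.7040e+02] open 0.0803 F [ 0.7  0.2 -0.3] 0.0
.43,.03,.18,-125.4 rot [-0.    -0.002 -0.785] cm [  2.38 -19.21   1.75]
.421,-.2434,.18,-80.4 rot [ 0.     0.    -0.785] cm [ 22.81 -15.1   -0.  ]
.421,-.2434,.18,-80.4 rot [0. 0. 0.] cm [0. 0. 0.]
```

```bash
python3 - <<'E'
from plant import ctrl
from h import *
T=ctrl.snapshot("top");S=ctrl.snapshot("scene"); k=8
def ov(s,x0,y0,w,h,k):
    b=cv2.resize(s["color"][y0:y0+h,x0:x0+w,::-1],None,fx=k,fy=k,interpolation=3)
    for p,r,z,c in(((.421,-.244),.012,.104,(0,0,255)),((.4225,-.239),.012,.104,(0,255,0)),((.429,-.16),.026,.084,(0,0,255)),((.43,-.154),.026,.084,(0,255,0))):
        for q in proj(place(circ(r,z),p),s): cv2.circle(b,tuple(int(v) for v in (q-[x0,y0]+.5)*k),1,c,-1)
    return b
a=ov(T,315,205,85,62,5);b=ov(S,200,105,62,62,5)
cv2.imwrite("pics/c6.png",np.hstack([a,b]))
E
```

```text
(no output)
```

View pics/c6.png

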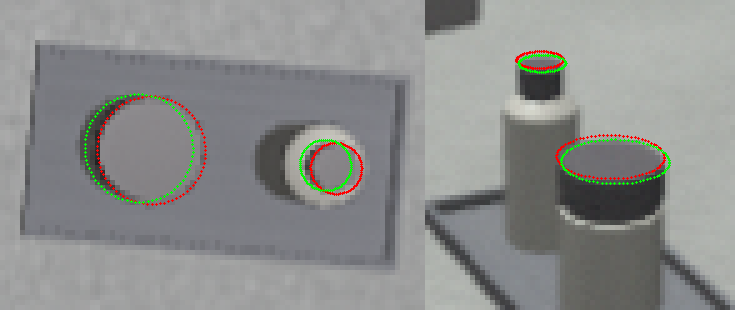

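Overlay: in the top view the slim cap is at about (333,165) and the stout lid at about (148,150), within 2–3 mm of where they were released. The stout bottle has only ±4 mm of room in the lane, so I'll refine the lane centre with cross-profiles.

```bash
python3 - <<'E'
from plant import ctrl
from h import *
T=ctrl.snapshot("top");S=ctrl.snapshot("scene")
xs=np.arange(-.046,.047,.002)
for n,s in(("T",T),("S",S)):
    g=s["color"].astype(np.float32).mean(2)
    for y0 in(-.09,-.036,.03):
        pr=[]
        for x in xs:
            ys=np.linspace(y0-.018,y0+.018,60); m=np.c_[np.full(60,x),ys,np.full(60,.04)]
            q=proj(place(m,(.641,-.041,.168)),s).astype(np.float32); pr.append(cv2.remap(g,q[None,:,0],q[None,:,1],1).mean())
        print(n,y0,[int(v) for v in pr])
    pr=[]
    ys=np.arange(-.13,-.1,.0015)
    for y in ys:
        m=np.c_[np.linspace(-.02,.02,60),np.full(60,y),np.full(60,.04)];q=proj(place(m,(.641,-.041,.168)),s).astype(np.float32); pr.append(cv2.remap(g,q[None,:,0],q[None,:,1],1).mean())
    print(n,"end from -.13 step 1.5",[int(v) for v in pr])
E
```

```text
T -0.09 [161, 161, 161, 154, 124, 60, 61, 108, 134, 131, 134, 140, 140, 139, 139, 139, 139, 139, 139, 139, 139, 139, 139, 139, 139, 139, 139, 139, 139, 139, 139, 139, 139, 139, 140, 133, 100, 46, 42, 84, 126, 140, 150, 166, 166, 164, 162]
T -0.036 [162, 163, 165, 157, 123, 55, 64, 111, 136, 133, 135, 139, 139, 138, 138, 138, 138, 138, 138, 138, 138, 138, 138, 138, 138, 138, 138, 138, 138, 138, 138, 138, 138, 139, 139, 131, 100, 45, 44, 89, 130, 142, 151, 165, 166, 165, 164]
T 0.03 [163, 164, 167, 159, 123, 56, 61, 108, 132, 128, 131, 137, 136, 136, 136, 136, 136, 136, 136, 136, 137, 136, 137, 136, 136, 136, 136, 136, 136, 136, 136, 136, 136, 137, 137, 128, 95, 44, 43, 89, 128, 142, 149, 163, 164, 164, 164]
T end from -.13 step 1.5 [162, 163, 164, 165, 163, 158, 149, 140, 128, 90, 47, 39, 62, 102, 135, 142, 141, 140, 139, 139]
S -0.09 [173, 173, 173, 173, 173, 172, 166, 147, 125, 101, 71, 54, 51, 50, 50, 50, 49, 48, 48, 47, 47, 48, 47, 47, 47, 47, 47, 46, 46, 47, 47, 47, 48, 47, 46, 47, 47, 47, 48, 60, 94, 107, 80, 56, 60, 76, 93]
S -0.036 [173, 172, 172, 172, 171, 171, 165, 145, 123, 100, 69, 53, 52, 52, 52, 53, 52, 52, 52, 51, 52, 52, 61, 90, 108, 112, 112, 111, 111, 112, 112, 112, 111, 112, 111, 111, 111, 111, 111, 107, 112, 111, 75, 52, 52, 52, 52]
S 0.03 [176, 175, 174, 174, 175, 175, 169, 145, 120, 100, 66, 53, 52, 52, 52, 53, 52, 52, 52, 52, 51, 53, 63, 92, 109, 112, 112, 112, 111, 111, 112, 111, 112, 112, 111, 112, 112, 112, 111, 108, 111, 109, 77, 54, 52, 52, 52]
S end from -.13 step 1.5 [96, 98, 100, 102, 104, 107, 110, 113, 113, 106, 93, 78, 64, 55, 50, 48, 47, 47, 47, 47]
```

The lane centre is +2.5 mm in rack x from my earlier fit, in both views and at all three sections, and the closed end agrees. Corrected rack origin: (0.6437, -0.0405). Now fetch the slim bottle.

```bash
python3 d.py .45,-.01,.19,-125.4 .4212,-.2425,.18,-80.4 .4212,-.2425,.0465,-80.4
```

```text
t 25.62 tcp [0.4217 0.2236 0.1974] [-1.7993e+02 -8.0000e-02 -1.7039e+02] open 0.0799 F [ 0.4  0.1 -0.7] 0.0
.45,-.01,.19,-125.4 rot [-0.001 -0.002 -0.785] cm [  1.11 -23.5    0.77]
.4212,-.2425,.18,-80.4 rot [ 0.     0.    -0.785] cm [ 20.62 -11.12   1.  ]
.4212,-.2425,.0465,-80.4 rot [0. 0. 0.] cm [ 0.   -0.   13.35]
```

>>> play_rows([
  [[0,0,-0.1,0.1,-2.8,0.1,8.7],[0,0,-0.21,0.3,-6,0.2,8.7],[0,0,-0.33,0.4,-9.5,0.3,8.7],[0,0,-0.45,0.6,-13,0.5,8.7],[0,0,-0.57,0.8,-17,0.6,8.7],[0,0,-0.68,1,-20.5,0.7,8.7],[0,0,-0.785,1.1,-23.5,0.8,8.7],[0,0,-0.785,1.1,-23.5,0.8,8.7]],
])

```text
clock: 26.28
tool_pos: [0.4499, -0.0132, 0.1895]
orientation: [180.0, -0.1, -125.1]
force: [0.4, 0.8, 0.3]
opening: 0.087
gripper_force: 0.0
```

>>> play_rows([
  [[0,0,-0.1,2.6,-1.4,0.1,8.7],[0,0,-0.22,5.7,-3,0.3,8.7],[0,0,-0.34,8.8,-4.7,0.5,8.7],[0,0,-0.46,12,-6.5,0.7,8.7],[0,0,-0.58,15.2,-8.2,0.8,8.7],[0,0,-0.7,18.3,-9.9,0.9,8.7],[0,0,-0.785,20.6,-11.1,1,8.7],[0,0,-0.785,20.6,-11.1,1,8.7]],
])

```text
clock: 26.95
tool_pos: [0.4204, -0.2453, 0.1793]
orientation: [179.9, 0.0, -80.2]
force: [0.6, -0.6, 0.9]
opening: 0.0868
gripper_force: 0.0
```

>>> play_rows([
  [[0,0,0,0,0,0,8.7],[0,0,0,0,0,0,8.7],[0,0,0,0,0,0,8.7],[0,0,0,0,0,0,8.7]],
])

```text
clock: 27.28
tool_pos: [0.4217, -0.241, 0.1802]
orientation: [180.0, 0.0, -80.4]
force: [0.6, 0.2, 0.0]
opening: 0.0869
gripper_force: 0.0
```

```bash
python3 d.py .4212,-.2425,.0465,-80.4
```

```text
t 27.28 tcp [ 0.4217 -0.241   0.1802] [ 1.800e+02  1.000e-02 -8.043e+01] open 0.0869 F [0.6 0.2 0. ] 0.0
.4212,-.2425,.0465,-80.4 rot [ 0.     0.    -0.001] cm [ 0.14  0.08 13.37]
```

>>> play_rows([
  [[0,0,0,0.1,0.05,3,8.7],[0,0,0,0.1,0.05,6.5,8.7],[0,0,0,0.1,0.05,9.5,8.7],[0,0,0,0.1,0.05,12,8.7],[0,0,0,0.1,0.05,13.2,8.7],[0,0,0,0.1,0.05,13.4,7],[0,0,0,0.1,0.05,13.4,5.5],[0,0,0,0.1,0.05,13.4,4.5]],
])

```text
clock: 27.95
tool_pos: [0.4222, -0.2426, 0.0472]
orientation: [-179.9, -0.0, -80.4]
force: [0.2, -0.3, 0.2]
opening: 0.0723
gripper_force: 0.0
```

>>> play_rows([
  [[0,0,0,0,0,0,4.3],[0,0,0,0,0,0,4.1],[0,0,0,0,0,0,3.8],[0,0,0,0,0,0,3],[0,0,0,0,0,0,2.5],[0,0,0,0,0,0,2.5],[0,0,0,0,0,0,2.5],[0,0,0,0,0,0,2.5]],
])

```text
clock: 28.62
tool_pos: [0.4214, -0.243, 0.0466]
orientation: [-180.0, -0.0, -80.4]
force: [-1.9, 0.7, 6.1]
opening: 0.039
gripper_force: 30.0
```

```bash
python3 d.py .4212,-.2425,.18,-80.4 .6584,-.1277,.18,-80.4
```

```text
t 28.62 tcp [ 0.4214 -0.243   0.0466] [-1.7998e+02 -2.0000e-02 -8.0420e+01] open 0.039 F [-1.9  0.7  6.1] 30.0
.4212,-.2425,.18,-80.4 rot [-0. -0. -0.] cm [ -0.05   0.   -13.34]
.6584,-.1277,.18,-80.4 rot [0. 0. 0.] cm [ -7.36 -25.3   -0.  ]
```

>>> play_rows([
  [[0,0,0,0,0,-1,2.5],[0,0,0,0,0,-3,2.5],[0,0,0,0,0,-5.5,2.5],[0,0,0,0,0,-8,2.5],[0,0,0,0,0,-10.5,2.5],[0,0,0,0,0,-12.6,2.5],[0,0,0,0,0,-13.4,2.5],[0,0,0,0,0,-13.4,2.5]],
])

```text
clock: 29.28
tool_pos: [0.4221, -0.2431, 0.1818]
orientation: [-179.8, -0.1, -80.4]
force: [-0.3, -0.2, -2.1]
opening: 0.0393
gripper_force: 30.0
```

>>> play_rows([
  [[0,0,0,-0.4,-1.3,0,2.5],[0,0,0,-1.2,-4,0,2.5],[0,0,0,-2.1,-7.2,0,2.5],[0,0,0,-3,-10.4,0,2.5],[0,0,0,-4,-13.6,0,2.5],[0,0,0,-4.9,-16.8,0,2.5],[0,0,0,-5.8,-19.9,0,2.5],[0,0,0,-6.6,-22.6,0,2.5]],
])

```text
clock: 29.95
tool_pos: [0.6343, -0.1387, 0.1771]
orientation: [179.8, 0.0, -80.4]
force: [0.6, -0.5, -0.8]
opening: 0.0393
gripper_force: 30.0
```

>>> play_rows([
  [[0,0,0,-0.6,-1.9,0,2.5],[0,0,0,-0.75,-2.6,0,2.5],[0,0,0,-0.8,-2.7,0,2.5],[0,0,0,-0.8,-2.7,0,2.5],[0,0,0,-0.8,-2.7,0,2.5],[0,0,0,-0.8,-2.7,0,2.5],[0,0,0,-0.8,-2.7,0,2.5]],
])

```text
clock: 30.53
tool_pos: [0.6577, -0.1284, 0.1806]
orientation: [-180.0, 0.0, -80.5]
force: [-0.2, 0.5, -1.8]
opening: 0.0394
gripper_force: 30.0
```

```bash
python3 d.py .6584,-.1277,.0476,-80.4
```

```text
t 30.53 tcp [ 0.6577 -0.1284  0.1806] [-179.98    0.    -80.47] open 0.0394 F [-0.2  0.5 -1.8] 30.0
.6584,-.1277,.0476,-80.4 rot [-0.     0.    -0.001] cm [-0.06 -0.08 13.3 ]
```

Lower in steps and watch the force.

>>> play_rows([
  [[0,0,0,-0.1,-0.1,1.5,2.5],[0,0,0,-0.1,-0.1,3.5,2.5],[0,0,0,-0.1,-0.1,5.5,2.5],[0,0,0,-0.1,-0.1,7.2,2.5],[0,0,0,-0.1,-0.1,8.2,2.5],[0,0,0,-0.1,-0.1,8.7,2.5],[0,0,0,-0.1,-0.1,9.2,2.5],[0,0,0,-0.1,-0.1,9.7,2.5]],
])

```text
clock: 31.2
tool_pos: [0.6599, -0.1269, 0.084]
orientation: [-179.9, -0.0, -80.4]
force: [1.3, 0.1, -1.6]
opening: 0.0394
gripper_force: 30.0
```

>>> play_rows([
  [[0,0,0,0,0,0.5,2.5],[0,0,0,0,0,1,2.5],[0,0,0,0,0,1.6,2.5],[0,0,0,0,0,2.2,2.5],[0,0,0,0,0,2.7,2.5],[0,0,0,0,0,3.1,2.5],[0,0,0,0,0,3.3,2.5],[0,0,0,0,0,3.3,2.5]],
])

```text
clock: 31.87
tool_pos: [0.6589, -0.1267, 0.0496]
orientation: [179.9, 0.0, -80.4]
force: [0.4, 0.9, -1.4]
opening: 0.0394
gripper_force: 30.0
```

>>> play_rows([
  [[0,0,0,0,0,0.1,2.5],[0,0,0,0,0,0.2,2.5],[0,0,0,0,0,0.25,2.5],[0,0,0,0,0,0.25,2.5],[0,0,0,0,0,0.25,2.5]],
])

```text
clock: 32.28
tool_pos: [0.6593, -0.1268, 0.0479]
orientation: [-180.0, -0.0, -80.4]
force: [0.3, 0.1, -1.5]
opening: 0.0394
gripper_force: 30.0
```

>>> play_rows([
  [[0,0,0,0,0,0.05,2.5],[0,0,0,0,0,0.1,2.5],[0,0,0,0,0,0.1,2.5],[0,0,0,0,0,0.1,2.5]],
])

```text
clock: 32.62
tool_pos: [0.6594, -0.1268, 0.0477]
orientation: [-180.0, -0.0, -80.4]
force: [-1.4, 1.1, 5.6]
opening: 0.0394
gripper_force: 30.0
```

>>> play_rows([
  [[0,0,0,0.1,0,0,2.5],[0,0,0,0.2,0,0,2.5],[0,0,0,0.3,0,0,2.5],[0,0,0,0.3,0,0,2.5],[0,0,0,0.3,0,0,2.5]],
])

```text
clock: 33.03
tool_pos: [0.6601, -0.1293, 0.0477]
orientation: [-179.9, 0.0, -80.4]
force: [-2.8, 2.9, 5.3]
opening: 0.039
gripper_force: 30.0
```

>>> play_rows([
  [[0,0,0,0,0,0,4.2],[0,0,0,0,0,0,5],[0,0,0,0,0,0,6.5],[0,0,0,0,0,0,8],[0,0,0,0,0,0,8.7],[0,0,0,0,0,0,8.7],[0,0,0,0,0,-2,8.7],[0,0,0,0,0,-5,8.7]],
])

```text
clock: 33.7
tool_pos: [0.6573, -0.1297, 0.0937]
orientation: [179.6, 0.1, -80.5]
force: [0.2, 0.7, -0.8]
opening: 0.0828
gripper_force: 0.0
```

>>> play_rows([
  [[0,0,0,0,0,-3.5,8.7],[0,0,0,0,0,-7,8.7],[0,0,0,0,0,-9,8.7],[0,0,0,0,0,-9,8.7],[0,0,0,0,0,-9,8.7]],
])

```text
clock: 34.12
tool_pos: [0.6604, -0.1297, 0.1886]
orientation: [-179.8, -0.0, -80.4]
force: [-0.1, 0.1, -0.6]
opening: 0.0868
gripper_force: 0.0
```

```bash
python3 d.py .4293,-.1585,.18,-80.4 .4293,-.1585,.05,-80.4
```

```text
t 34.12 tcp [ 0.6604 -0.1297  0.1886] [-1.7981e+02 -1.0000e-02 -8.0440e+01] open 0.0868 F [-0.1  0.1 -0.6] 0.0
.4293,-.1585,.18,-80.4 rot [-0.003 -0.    -0.001] cm [-1.   23.27  0.78]
.4293,-.1585,.05,-80.4 rot [0. 0. 0.] cm [ 0. -0. 13.]
```

>>> play_rows([
  [[0,0,0,-0.1,3,0.1,8.7],[0,0,0,-0.3,6.5,0.2,8.7],[0,0,0,-0.5,10,0.3,8.7],[0,0,0,-0.6,13.5,0.4,8.7],[0,0,0,-0.8,17,0.5,8.7],[0,0,0,-0.9,20,0.6,8.7],[0,0,0,-1,22.5,0.6,8.7],[0,0,0,-1,23.2,0.6,8.7]],
])

```text
clock: 34.78
tool_pos: [0.4248, -0.1586, 0.1796]
orientation: [179.9, 0.1, -80.5]
force: [-0.4, -0.7, -1.2]
opening: 0.0868
gripper_force: 0.0
```

>>> play_rows([
  [[0,0,0,0,0,0,8.7],[0,0,0,0,0,0,8.7],[0,0,0,0,0,0,8.7],[0,0,0,0,0,0,8.7]],
])

```text
clock: 35.12
tool_pos: [0.4302, -0.1583, 0.1803]
orientation: [180.0, 0.0, -80.4]
force: [-0.1, 0.2, 0.0]
opening: 0.0871
gripper_force: 0.0
```

```bash
python3 d.py .4293,-.1585,.05,-80.4
```

```text
t 35.12 tcp [ 0.4302 -0.1583  0.1803] [179.96   0.   -80.42] open 0.0871 F [-0.1  0.2  0. ] 0.0
.4293,-.1585,.05,-80.4 rot [ 0.001  0.    -0.   ] cm [1.000e-02 8.000e-02 1.303e+01]
```

>>> play_rows([
  [[0,0,0,0,0.05,3,8.7],[0,0,0,0,0.05,6.5,8.7],[0,0,0,0,0.05,9.5,8.7],[0,0,0,0,0.05,12,8.7],[0,0,0,0,0.05,12.9,8.7],[0,0,0,0,0.05,13,7.5],[0,0,0,0,0.05,13,6.5],[0,0,0,0,0.05,13,5.8]],
])

```text
clock: 35.78
tool_pos: [0.4301, -0.1585, 0.0519]
orientation: [-179.9, -0.0, -80.4]
force: [0.7, -0.5, 0.1]
opening: 0.0724
gripper_force: 0.0
```

>>> play_rows([
  [[0,0,0,0,0,0,5.6],[0,0,0,0,0,0,5.3],[0,0,0,0,0,0,5],[0,0,0,0,0,0,4.5],[0,0,0,0,0,0,4],[0,0,0,0,0,0,4],[0,0,0,0,0,0,4],[0,0,0,0,0,0,4]],
])

```text
clock: 36.45
tool_pos: [0.429, -0.1586, 0.0516]
orientation: [-179.9, -0.0, -80.4]
force: [-2.5, 1.3, 7.7]
opening: 0.0514
gripper_force: 30.0
```

```bash
python3 - <<'E'
from plant import ctrl
from h import *
T=ctrl.snapshot("top");S=ctrl.snapshot("scene")
def ov(s,x0,y0,w,h,k):
    b=cv2.resize(s["color"][y0:y0+h,x0:x0+w,::-1],None,fx=k,fy=k,interpolation=3)
    for p,r,z,c in(((.6595,-.129),.012,.105,(0,0,255)),((.6595,-.129),.02,.081,(255,0,0))):
        for q in proj(place(circ(r,z),p),s): cv2.circle(b,tuple(int(v) for v in (q-[x0,y0]+.5)*k),1,c,-1)
    for q in proj(place(M["rack"],(.6437,-.0405,.168)),s): cv2.circle(b,tuple(int(v) for v in (q-[x0,y0]+.5)*k),1,(0,255,0),-1)
    return b
cv2.imwrite("pics/c7.png",np.hstack([ov(T,290,120,66,62,6),ov(S,130,130,66,62,6)]))
E
python3 d.py .4293,-.1585,.18,-80.4 .6497,-.0765,.18,-80.4
```

```text
t 36.55 tcp [ 0.429  -0.1586  0.0516] [-1.7995e+02 -2.0000e-02 -8.0420e+01] open 0.0512 F [-2.3  0.   8.4] 30.0
.4293,-.1585,.18,-80.4 rot [-0.001 -0.    -0.   ] cm [  0.    -0.04 -12.84]
.6497,-.0765,.18,-80.4 rot [0. 0. 0.] cm [ -4.41 -23.1   -0.  ]
```

View pics/c7.png

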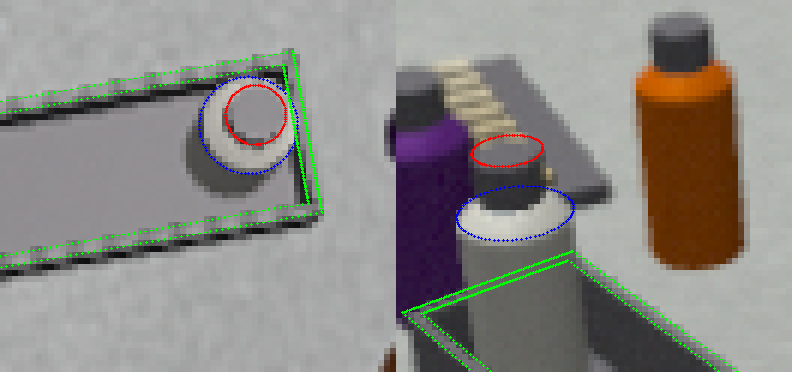

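The overlay shows the slim bottle where I intended: its cap is at (256,114) in the crop, about rack y -0.09. The rack outline also matches. Now carry the stout bottle over.

>>> play_rows([
  [[0,0,0,0,0,-1,4],[0,0,0,0,0,-3,4],[0,0,0,0,0,-5.5,4],[0,0,0,0,0,-8,4],[0,0,0,0,0,-10.5,4],[0,0,0,0,0,-12.5,4],[0,0,0,0,0,-13.3,4],[0,0,0,0,0,-13.3,4]],
])

```text
clock: 37.22
tool_pos: [0.4298, -0.1584, 0.1856]
orientation: [-179.8, -0.0, -80.4]
force: [0.5, 0.3, -0.9]
opening: 0.051
gripper_force: 30.0
```

>>> play_rows([
  [[0,0,0,-0.2,-1.2,0,4],[0,0,0,-0.7,-3.7,0,4],[0,0,0,-1.2,-6.6,0,4],[0,0,0,-1.8,-9.6,0,4],[0,0,0,-2.3,-12.6,0,4],[0,0,0,-2.9,-15.6,0,4],[0,0,0,-3.4,-18.4,0,4],[0,0,0,-3.8,-20.8,0,4]],
])

```text
clock: 37.88
tool_pos: [0.6288, -0.0854, 0.1807]
orientation: [179.8, 0.0, -80.4]
force: [0.2, -0.1, -2.3]
opening: 0.0512
gripper_force: 30.0
```

>>> play_rows([
  [[0,0,0,-0.3,-1.6,0,4],[0,0,0,-0.4,-2.2,0,4],[0,0,0,-0.45,-2.4,0,4],[0,0,0,-0.45,-2.4,0,4],[0,0,0,-0.45,-2.4,0,4],[0,0,0,-0.45,-2.4,0,4],[0,0,0,-0.45,-2.4,0,4]],
])

```text
clock: 38.47
tool_pos: [0.6499, -0.0783, 0.1841]
orientation: [-180.0, 0.0, -80.5]
force: [0.5, 0.1, -0.8]
opening: 0.0513
gripper_force: 30.0
```

```bash
python3 d.py .65,-.0775,.0526,-80.4
```

```text
t 38.47 tcp [ 0.6499 -0.0783  0.1841] [-179.98    0.    -80.45] open 0.0513 F [ 0.5  0.1 -0.8] 30.0
.65,-.0775,.0526,-80.4 rot [-0.     0.    -0.001] cm [-0.08 -0.02 13.15]
```

>>> play_rows([
  [[0,0,0,0,0,1.5,4],[0,0,0,0,0,3.5,4],[0,0,0,0,0,5.5,4],[0,0,0,0,0,7,4],[0,0,0,0,0,8,4],[0,0,0,0,0,8.6,4],[0,0,0,0,0,8.8,4],[0,0,0,0,0,8.8,4]],
])

```text
clock: 39.13
tool_pos: [0.6506, -0.0781, 0.096]
orientation: [-180.0, -0.0, -80.4]
force: [0.1, -0.1, -0.9]
opening: 0.0515
gripper_force: 30.0
```

```bash
python3 d.py .65,-.0778,.0526,-80.4
```

```text
t 39.13 tcp [ 0.6506 -0.0781  0.096 ] [-1.7998e+02 -1.0000e-02 -8.0430e+01] open 0.0515 F [ 0.1 -0.1 -0.9] 30.0
.65,-.0778,.0526,-80.4 rot [-0.    -0.    -0.001] cm [-0.04  0.06  4.34]
```

>>> play_rows([
  [[0,0,0,0,0.05,0.3,4],[0,0,0,0,0.05,0.6,4],[0,0,0,0,0.05,0.9,4],[0,0,0,0,0.05,1.2,4],[0,0,0,0,0.05,1.5,4],[0,0,0,0,0.05,1.5,4]],
])

```text
clock: 39.63
tool_pos: [0.6496, -0.0781, 0.08]
orientation: [179.9, 0.0, -80.4]
force: [-0.9, 0.1, -0.8]
opening: 0.0515
gripper_force: 30.0
```

>>> play_rows([
  [[0,0,0,0,0,0.5,4],[0,0,0,0,0,1,4],[0,0,0,0,0,1.5,4],[0,0,0,0,0,2,4],[0,0,0,0,0,2.3,4],[0,0,0,0,0,2.6,4],[0,0,0,0,0,2.6,4],[0,0,0,0,0,2.6,4]],
])

```text
clock: 40.3
tool_pos: [0.6499, -0.0781, 0.0546]
orientation: [180.0, -0.0, -80.4]
force: [0.2, 0.2, -1.3]
opening: 0.0515
gripper_force: 30.0
```

>>> play_rows([
  [[0,0,0,0,0,0.05,4],[0,0,0,0,0,0.1,4],[0,0,0,0,0,0.1,4],[0,0,0,0,0,0.1,4]],
])

```text
clock: 40.63
tool_pos: [0.6501, -0.0781, 0.0539]
orientation: [-180.0, 0.0, -80.4]
force: [-0.9, 0.3, -1.4]
opening: 0.0515
gripper_force: 30.0
```

>>> play_rows([
  [[0,0,0,0,0,0.05,4],[0,0,0,0,0,0.1,4],[0,0,0,0,0,0.15,4],[0,0,0,0,0,0.15,4]],
])

```text
clock: 40.97
tool_pos: [0.65, -0.0781, 0.0527]
orientation: [-180.0, -0.0, -80.4]
force: [-1.7, 0.1, 3.6]
opening: 0.0522
gripper_force: 30.0
```

>>> play_rows([
  [[0,0,0,0,0,0,5.4],[0,0,0,0,0,0,6.2],[0,0,0,0,0,0,7.2],[0,0,0,0,0,0,8.2],[0,0,0,0,0,0,8.7],[0,0,0,0,0,0,8.7],[0,0,0,0,0,-2,8.7],[0,0,0,0,0,-5,8.7]],
])

```text
clock: 41.63
tool_pos: [0.6477, -0.0782, 0.0994]
orientation: [179.6, 0.0, -80.5]
force: [1.2, 0.1, 1.1]
opening: 0.0866
gripper_force: 0.0
```

>>> play_rows([
  [[0,0,0,0,0,-2.5,7],[0,0,0,0,0,-5,7],[0,0,0,0,0,-5.5,7],[0,0,0,0,0,-5.5,7],[0,0,0,0,0,-5.5,7]],
])

```text
clock: 42.05
tool_pos: [0.6497, -0.078, 0.157]
orientation: [-180.0, 0.0, -80.4]
force: [-0.2, -0.5, -1.0]
opening: 0.0707
gripper_force: 0.0
```

```bash
python3 - <<'E'
from plant import ctrl
from h import *
T=ctrl.snapshot("top");S=ctrl.snapshot("scene")
P=(.6437,-.0405,.168)
for n,s in(("T",T),("S",S)):
    g=s["color"].astype(np.float32).mean(2); pr=[]
    for y in np.arange(.08,.13,.002):
        m=np.c_[np.linspace(-.01,.01,30),np.full(30,y),np.full(30,.081)];q=proj(place(m,P),s).astype(np.float32);pr.append(cv2.remap(g,q[None,:,0],q[None,:,1],1).mean())
    print(n,[int(v) for v in pr]); pr=[]
    for x in np.arange(-.03,.03,.002):
        m=np.c_[np.full(30,x),np.linspace(.1,.108,30),np.full(30,.081)];q=proj(place(m,P),s).astype(np.float32);pr.append(cv2.remap(g,q[None,:,0],q[None,:,1],1).mean())
    print(n,"x",[int(v) for v in pr])
E
python3 d.py .626,.063,.15,-80.4 .626,.063,.052,-80.4
```

```text
T [164, 164, 163, 166, 183, 190, 189, 188, 185, 112, 42, 47, 50, 45, 40, 32, 76, 155, 169, 160, 107, 47, 34, 38, 44]
T x [163, 163, 165, 163, 146, 90, 21, 13, 35, 50, 51, 48, 46, 45, 45, 45, 46, 47, 45, 41, 36, 70, 115, 128, 70, 47, 77, 100, 90, 79]
S [125, 127, 128, 128, 130, 129, 126, 129, 129, 130, 124, 93, 47, 25, 21, 20, 19, 15, 12, 12, 21, 32, 43, 54, 63]
S x [179, 177, 176, 175, 176, 177, 176, 172, 142, 103, 83, 75, 74, 79, 76, 66, 54, 48, 34, 33, 31, 33, 33, 39, 49, 53, 53, 53, 54, 82]
t 42.15 tcp [ 0.6491 -0.0781  0.1558] [ 1.7988e+02  2.0000e-02 -8.0440e+01] open 0.0698 F [0.4 0.9 0.7] 0.0
.626,.063,.15,-80.4 rot [ 0.002  0.    -0.001] cm [-14.3   -0.06   0.58]
.626,.063,.052,-80.4 rot [0. 0. 0.] cm [ 0.  -0.   9.8]
```

>>> play_rows([
  [[0,0,0,-2,0,0,7],[0,0,0,-4.5,0,0,7],[0,0,0,-7.5,0,0,7],[0,0,0,-10.5,0,0.2,7],[0,0,0,-13,0,0.4,7],[0,0,0,-14.5,0,0.6,7],[0,0,0,-14.5,0,0.6,7],[0,0,0,-14.5,0,0.6,7]],
])

```text
clock: 42.82
tool_pos: [0.6253, 0.0653, 0.1501]
orientation: [179.9, -0.0, -80.3]
force: [-0.7, -0.0, 0.9]
opening: 0.0702
gripper_force: 0.0
```

```bash
python3 d.py .6259,.0645,.054,-80.4
```

```text
t 42.82 tcp [0.6253 0.0653 0.1501] [ 1.7989e+02 -3.0000e-02 -8.0340e+01] open 0.0702 F [-0.7 -0.   0.9] 0.0
.6259,.0645,.054,-80.4 rot [ 0.002 -0.     0.001] cm [ 0.09 -0.06  9.61]
```

>>> play_rows([
  [[0,0,0,0,-0.05,2,7],[0,0,0,0,-0.05,4.5,7],[0,0,0,0,-0.05,7,7],[0,0,0,0,-0.05,8.8,7],[0,0,0,0,-0.05,9.6,7],[0,0,0,0,-0.05,9.6,6],[0,0,0,0,-0.05,9.6,4.5],[0,0,0,0,-0.05,9.6,3.6]],
])

```text
clock: 43.48
tool_pos: [0.6274, 0.0648, 0.0565]
orientation: [-179.9, 0.0, -80.4]
force: [1.2, 0.0, 0.1]
opening: 0.0553
gripper_force: 0.0
```

>>> play_rows([
  [[0,0,0,0,0,0,3.3],[0,0,0,0,0,0,3],[0,0,0,0,0,0,2.8],[0,0,0,0,0,0,2.5],[0,0,0,0,0,0,2],[0,0,0,0,0,0,2],[0,0,0,0,0,0,2],[0,0,0,0,0,0,2]],
])

```text
clock: 44.15
tool_pos: [0.6244, 0.0644, 0.0557]
orientation: [179.8, -0.0, -80.4]
force: [-7.4, 0.3, 6.8]
opening: 0.0296
gripper_force: 30.0
```

>>> play_rows([
  [[0,0,0,0.3,0.15,0,2],[0,0,0,1,0.15,0,2],[0,0,0,2,0.15,0,2],[0,0,0,3,0.15,0,2],[0,0,0,4,0.15,0,2],[0,0,0,5,0.15,0,2],[0,0,0,5.8,0.15,0,2],[0,0,0,6.3,0.15,0,2]],
])

```text
clock: 44.82
tool_pos: [0.6352, 0.0011, 0.0558]
orientation: [180.0, -0.0, -80.5]
force: [-3.5, 0.8, 5.1]
opening: 0.0296
gripper_force: 30.0
```

>>> play_rows([
  [[0,0,0,0.4,0,0,2],[0,0,0,0.9,0,0,2],[0,0,0,1.4,0,0,2],[0,0,0,1.8,0,0,2],[0,0,0,2.1,0,0,2],[0,0,0,2.3,0,0,2],[0,0,0,2.3,0,0,2],[0,0,0,2.3,0,0,2]],
])

```text
clock: 45.48
tool_pos: [0.639, -0.0213, 0.0557]
orientation: [180.0, -0.0, -80.4]
force: [-3.3, -1.8, 5.5]
opening: 0.0298
gripper_force: 30.0
```

```bash
python3 - <<'E'
from plant import ctrl
from h import *
S=ctrl.snapshot("scene")
cv2.imwrite("pics/c8.png",cv2.resize(S["color"][120:270,110:260,::-1],(600,600),interpolation=3))
p=ctrl.get_obs()["tool_pos"][:2]; c,s=np.cos(.168),np.sin(.168); print((p-[.6437,-.0405])@np.array([[c,-s],[s,c]]))
E
```

```text
[-0.00139141  0.01976349]
```

View pics/c8.png

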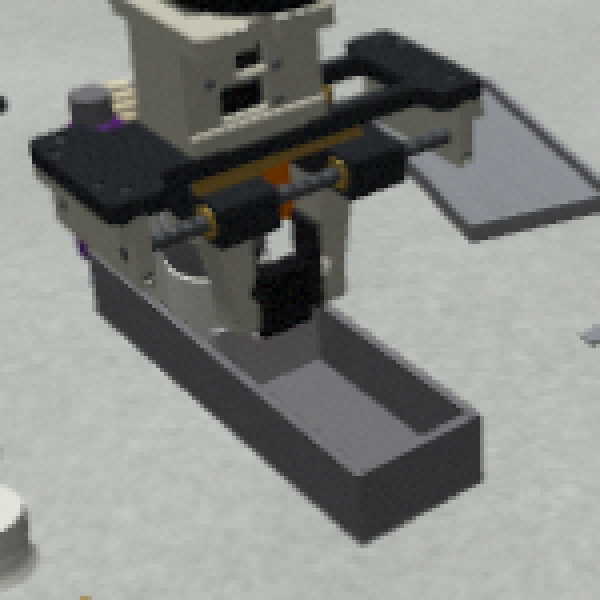

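The divider is pinched at (290,290) with roughly 13 mm left to the stout bottle. I'll go on slowly.

>>> play_rows([
  [[0,0,0,0.15,0,0,2],[0,0,0,0.3,0,0,2],[0,0,0,0.45,0,0,2],[0,0,0,0.6,0,0,2],[0,0,0,0.75,0,0,2],[0,0,0,0.9,0,0,2],[0,0,0,0.9,0,0,2],[0,0,0,0.9,0,0,2]],
])

```text
clock: 46.2
tool_pos: [0.6404, -0.0297, 0.0557]
orientation: [180.0, -0.0, -80.4]
force: [-3.3, -0.5, 5.6]
opening: 0.0295
gripper_force: 30.0
```

>>> play_rows([
  [[0,0,0,0,0,0,3.4],[0,0,0,0,0,0,4.5],[0,0,0,0,0,0,6],[0,0,0,0,0,0,7],[0,0,0,0,0,0,7],[0,0,0,0,0,-2,7],[0,0,0,0,0,-5,7],[0,0,0,0,0,-8,7]],
])

```text
clock: 46.87
tool_pos: [0.64, -0.0291, 0.1351]
orientation: [179.9, -0.0, -80.4]
force: [0.3, 0.6, 0.1]
opening: 0.0692
gripper_force: 0.0
```

>>> play_rows([
  [[0,0,0,-3,4,-2,7],[0,0,0,-6,8,-4,7],[0,0,0,-6,12,-4,7],[0,0,0,-6,16,-4,7],[0,0,0,-6,19,-4,7],[0,0,0,-6,19,-4,7],[0,0,0,-6,19,-4,7],[0,0,0,-6,19,-4,7]],
])

```text
clock: 47.53
tool_pos: [0.4437, -0.0011, 0.1761]
orientation: [-179.9, 0.0, -80.4]
force: [-0.3, 0.6, 0.3]
opening: 0.0699
gripper_force: 0.0
```

```bash
python3 - <<'E'
from plant import ctrl
from h import *
T=ctrl.snapshot("top");S=ctrl.snapshot("scene")
P=(.6437,-.0405,.168);c,s_=np.cos(.168),np.sin(.168);w=lambda x,y:(P[0]+c*x-s_*y,P[1]+s_*x+c*y)
def ov(s,x0,y0,w_,h,k):
    b=cv2.resize(s["color"][y0:y0+h,x0:x0+w_,::-1],None,fx=k,fy=k,interpolation=3)
    for m in(place(circ(.012,.105),w(.001,-.09)),place(circ(.026,.085),w(0,-.037)),place(M["tab"],(*w(-.001,.0108),.168)),place(rect(-.03,.03,-.0072,-.0032,.047),P)):
        for q in proj(m,s): cv2.circle(b,tuple(int(v) for v in (q-[x0,y0]+.5)*k),1,(0,0,255),-1)
    return b
cv2.imwrite("pics/c9.png",np.hstack([ov(T,270,115,80,75,5),ov(S,130,130,80,75,5)]))
print(ctrl.get_obs()["tool_pos"],ctrl.get_obs()["force"])
print("jar S",fit("jar",np.array([.423,.2235]),[S],.048,.004)[0],"pan",fit("balance",np.array([.424,.223]),[S],0,.003)[0])
E
```

```text
[ 0.44436219 -0.00108319  0.17547009] [ 0.39355476  0.46625642 -0.13047068]
jar S [0.42313012 0.22347665] pan [0.42598796 0.22592963]
```

View pics/c9.png

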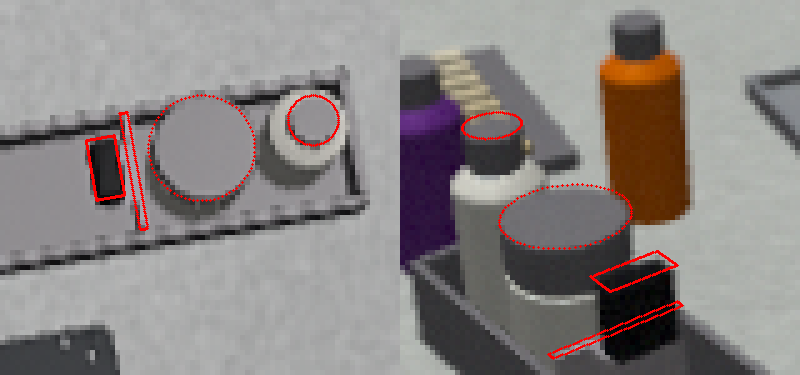

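The overlays match in both views. The slim bottle is about 5 mm from the closed end, the stout one about 7 mm from it, and the divider about 5 mm from the stout. The jar is within about 4 mm of the pan's centre, and the arm is clear of everything. Handing in.

>>> play_rows([
  [[0,0,0,0,0,0,7],[0,0,0,0,0,0,7],[0,0,0,0,0,0,7],[0,0,0,0,0,0,7]],
])

```text
clock: 47.97
tool_pos: [0.4436, -0.0014, 0.1749]
orientation: [179.9, -0.0, -80.4]
force: [0.3, 0.1, -1.3]
opening: 0.0698
gripper_force: 0.0
```

```bash
python3 -c "
from plant import ctrl
print(ctrl.close_job())"
```

```text
the job is handed in; nothing more can be done
None
```

I handed the job in at about 48 s: the jar is on the pan, both bottles are back upright in the rack and the divider is slid up close to the stout one, with every gap inside its limit by my camera measurements; the hand-in returned no verdict.

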